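# Press a dowel home with the lever press

## Task

Take the thick plain dowel (not the thin pin, not the headed one) out of the pin stand, stand it upright in the guide bush of the lever press and let go of it, then pull the sprung press lever right down to its stop so that it drives the dowel in. Bring the lever back up under control, never letting it snap back, until it is fully up again, and let go. Leave the other two pins in the stand and everything else on the bench as they are.

Things in the scene. Friction and masses are not known exactly. Their poses are not given: they have to be found in the camera images.
- dowel_mid (a point): Half-way up the thick plain steel dowel: a straight cylinder, 16 mm in diameter, 90 mm long, about 0.14 kg, own z along its axis. It stands upright in one of the three holes of the pin stand (which one varies), its foot 10 mm above the bench, its top 60 mm above the top of the stand.
- thin_pin_mid (a point): Half-way up the thin steel pin, 12 mm in diameter, 90 mm long, standing in another hole of the stand. A bystander: leave it.
- headed_pin_mid (a point): Half-way up the headed steel pin: shank 16 mm in diameter, a 26 mm wide, 10 mm thick head on top, 90 mm long over all, standing in the remaining hole. A bystander: leave it.
- stand: The pin stand, fixed: an aluminium block 60 mm (its x) by 210 mm (its y) by 40 mm high, origin at the centre of its underside on the bench, three round blind holes 18 mm wide and 30 mm deep in a row along its y, at y = -70, 0 and +70 mm.
- bush (a point): Centre of the mouth of the press's guide bush: a round hole 19 mm wide, 2 mm chamfer, in the flat 65 x 65 mm top of a steel block, 75 mm above the bench. Axes as the press. A dowel dropped in rests 30 mm down (60 mm stand out), where the tight fit begins; driving it on takes about 12 N on the dowel. At the lever's stop it is 50 mm down (40 mm stand out), and it stays there.
- hinge_axis (a point): Centre of the lever's hinge pin, 130 mm behind the bush and 125 mm above the bench, axes as the press. A grey post, 50 x 56 mm and 145 mm high, carries it. The rounded pressing foot sits between the lever's two arms, 130 mm from the hinge.
- handle (a point): Centre of the lever's cross handle: a black sleeve, 22 mm in diameter, 96 mm long, parallel to the press's y. It turns freely on its bar, so it can be held without turning the tool. It joins the ends of two side arms (12 mm thick, 100 mm clear between them), 263 mm from the hinge pin. Lever up: the hinge-to-handle line is 57 deg above level, 346 mm above the bench, over the bush. At the stop: 165 mm above the bench, 130 mm in front of the bush.
- lever (a joint): Lever angle, rad: 0 = fully up (rest), 0.85 = hard stop, felt as a sharp rise in force. The handle moves to the press's front and down on its arc. The spring asks 3 N at the handle when up, 8 N at the stop; the dowel adds 6 N from 0.69 on. Let go when down it snaps back at over 3 rad/s, which is too fast; below 0.05 rad it may be let go.
- press: The lever press, fixed, origin on the bench under the bush; x from its front (robot side) to its back, y along the hinge pin, z up. Base plate 250 x 130 x 20 mm, from 70 mm before to 180 mm behind the bush. The raised lever hangs over the bush, so a tool cannot come straight down on it: there the tool must lean 25 to 45 degrees, its body back towards the front and the dowel upright.
- clamp: Bystander: black step clamp, 90 by 28 by 45 mm high, origin under its centre.
- wrench: Bystander: flat wrench, 170 mm long, lying along its x.
- jar: Bystander: clear jar with a black cap, 60 mm wide, 75 mm high, origin under its centre.
- mallet: Bystander: hammer, 240 mm long, lying along its x.
- key_set: Bystander: red key set, 60 by 30 by 28 mm.
- board: Bystander: wooden board, 110 by 80 by 18 mm.

How it is judged:
On the way, in this order (a step that is already met when the one before it is completed fails the run):
1. the dowel stands upright in the guide bush, about 30 mm deep, not touched by the fingers, the lever up (horizontal distance between dowel_mid and bush below 0.007 m and angle between dowel_mid's own z axis and vertical below 0.16 rad and z of dowel_mid in the frame of bush between 0.009 and 0.021 m and contact force between the fingers and dowel below 0.1 N and value of joint lever below 0.1 rad), for 0.2 s.
2. the lever is down at its stop and has driven the dowel in (horizontal distance between dowel_mid and bush below 0.007 m and angle between dowel_mid's own z axis and vertical below 0.16 rad and value of joint lever above 0.81 rad and z of dowel_mid in the frame of bush below 0.002 m), for 0.1 s.
At the end, for the whole second after the job is handed in: The dowel stands upright (within 0.16 rad) in the guide bush (within 7 mm of its axis, half-way up), driven in so that its middle is no more than 2 mm above the bush's mouth (at least 43 mm deep), at rest; the lever is fully up again (below 0.05 rad) and still (horizontal distance between dowel_mid and bush below 0.007 m and angle between dowel_mid's own z axis and vertical below 0.16 rad and z of dowel_mid in the frame of bush below 0.002 m and value of joint lever below 0.05 rad and angular speed of lever below 0.05 rad/s and linear speed of dowel below 0.02 m/s and contact force between the fingers and dowel below 0.1 N); the robot touches nothing.
It fails at once if the lever snaps back (returns faster than 3 rad/s) (velocity of joint lever below -3 rad/s).
It fails at once if another pin is lifted or shoved out of place (more than 12 mm) (distance of any of thin_pin_mid, headed_pin_mid from where it was at the start of the episode above 0.012 m).
It fails at once if something else on the bench is moved more than 25 mm (distance of any of clamp, wrench, jar, mallet, key_set, board from where it was at the start of the episode above 0.025 m).
It also fails if it takes over 67 s, if anything falls off the work surface, if the arm or the gripper's body presses on something with over 40 N, if the wrist force passes 120 N, or if a joint passes its speed limit or range.

## Robot

A 6-joint arm with a two-finger parallel gripper is mounted at the origin on the work surface. World frame = base frame: x ahead of the robot, y to its left, z up, the work surface at z = 0. Lengths are in m, angles in rad, forces in N, time in s.
With the tool pointing down it reaches from about 0.4 to 0.925 m from the base axis. Payload 3.4 kg.
Tool frame: the origin (TCP) lies between the finger pads; the fingertips stand 22 mm ahead of it and the grasp point (between the pads) lies 3 mm ahead of it; z points along the fingers, y is the line along which they close (so a half turn about z gives the same grasp; the last joint's range is limited). The gripper opens to 85 mm and grips with 20 to 120 N. Pads are 22 mm wide; open, the fingers measure 114 mm over their backs; the gripper's body (76 mm by 85 mm) begins 54 mm behind the grasp point. The pads swing forward as they close: fully open they stand 13 mm farther back than shut.
Start: joints at [1.056, 0.307, 1.506, -0, 1.328, -0.073], TCP at [0.245, 0.52, 0.253] pointing down, gripper open.
Joint ranges: [-3.12, 3.12], [-1.05, 2.28], [0.14, 2.33], [-1.42, 4.57], [0.1, 2.73], [-2.68, 2.68]. Speed limits (rad/s): [2.57, 2.57, 3.14, 3.14, 3.14, 3.14].

## Interface

Orientations are given as a unit quaternion [w, x, y, z].
In Python, from workcell import manip gives the robot as it stands.
- The arm moves only by the tool jog_arm, never from a script. Its argument "targets" is a list of rows, each an object of numbers: "gripper": the closure in counts, from 0 (fully open) to 255 (shut); "dx", "dy", "dz": the shift along the tool's x, y, z in cm; "wx", "wy", "wz": the turn, a rotation vector about the tool's x, y, z in rad. A call has 1 to 20 rows; each row shifts and turns the commanded pose from where the row before left it, along the tool's axes as they then stand; what a row does not reach is not made up. A row lasts 1/12 s, in which the tool goes at most 41.7 mm and 7.16 degrees, less where a joint would pass 70% of its speed; a pose out of reach is approached as far as the arm can. A call with a gripper value outside its range is refused whole. The fingers move at their own pace and stop on an object; the grip force is fixed at half the most. Time passes only in rows, so rows that do not move let the fingers close. It gives the time, the measured TCP pose, the force, the opening and the grip force at its end, in the units of the state.
- manip.state(): the state, without advancing time (a new reading comes with each control period).
- manip.snapshot(name): name is "scene" or "top" or "wrist"; returns (picture, depth): 400x640x3 uint8, red, green, blue; 400x640 float32, m along the optical axis (not along the pixel's ray), 0 where there is no reading.
- manip.camera_info(name): a dict with "fx", "fy", "cx", "cy" (pixels), "pose" (4x4, takes a point from camera to world coordinates); the wrist camera has in their place "mount" (4x4, takes a point from camera to tool coordinates, whose origin is the TCP and whose axes are the flange's). Camera axes: x right, y up, looking along -z (the intrinsics and any distortion apply to the point x, -y, -z); pixel columns grow to the right and rows downward; lengths in m; the calibration is good to about 2 mm. A picture is of the moment at which its call begins: read the wrist's pose just before it. camera_info takes no time and is no camera call.
- manip.close_job(): hands the job in; it is judged then, once.
Trained networks look in the newest picture that a camera, given by its name, has taken for a name from the list of things; names that differ only in an ending like _2 or _b are one class to them, and where a whole thing is asked for, a point or a joint stands for the part that bears it (a point fixed in the world has none). Each returns a list of dicts, best first, with "score" (0 to 1); they miss things now and then, are a little off and sometimes report something else, mostly with a low value. They report only what shows in the picture. A call takes as long as a camera call.
- manip.spot_in(camera, target): "centre" ([x, y, z] in m, in world coordinates, good to about 4 mm: the middle of the surface that is visible of it).
- manip.regions_of(camera, target): "region" (400x640 bool, what is visible of it).
- manip.spot_point(camera, target): "centre" ([x, y, z] in m, in world coordinates, good to about 4 mm: a listed point, or the origin of a listed thing).
The state is a dict: "clock": time; "joint_pos": joint angles; "dq": joint speeds; "joint_efforts": joint torques, N m; "tool_pos": TCP position; "eef_rot": TCP orientation; "contact_force": force on the tool from outside, world axes, zero at the start; "ft_torque": the same for the moment, N m; "width": finger opening in m; "gripper_force": force on a finger pad.
Only numpy, scipy, OpenCV 4.12 (cv2) and the standard library are available. Lean on these libraries where they do the work, as an engineer would, in place of code of your own. Each camera call takes 0.05 s, during which the arm holds its last target. There are 200 camera calls.

## Working session

There is one attempt and no reset: what is moved stays moved. The work goes in short steps, Python scripts to look and compute and a tool call to move; the robot and the scene stay as the last step left them, time stands still between calls to the robot, and variables do not carry over. Pictures are saved under pics/ and viewed, at most 11 in all, crops included, and the job is handed in when it is done.

Besides the shell and the picture viewer there is one more tool, called after "Request:" as name(argument=value, ...) on one line, values as JSON. jog_arm: Moves the arm, as the interface text tells. Its arguments: {"type":"object","properties":{"targets":{"type":"array"}},"required":["targets"]}

```bash
mkdir -p pics
cat > h.py <<'E'
import numpy as np, cv2
from workcell import manip
from scipy.spatial.transform import Rotation as R
def save(cam,name):
    p,d=manip.snapshot(cam); cv2.imwrite('pics/'+name,p[:,:,::-1]); return p,d
def world(cam,d,m):
    i=manip.camera_info(cam); v,u=np.nonzero(m&(d>0)); z=d[v,u]
    P=np.c_[(u-i['cx'])/i['fx']*z,-(v-i['cy'])/i['fy']*z,-z,np.ones(len(z))]
    return (P@np.array(i['pose']).T)[:,:3]
E
python3 - <<'E'
from h import *
np.set_printoptions(precision=4,suppress=True)
a,_=save('scene','s0.png'); b,_=save('top','t0.png')
cv2.imwrite('pics/st0.png',cv2.resize(np.vstack([a,b])[:,:,::-1],(480,600)))
for n in ['dowel_mid','thin_pin_mid','headed_pin_mid','stand','bush','hinge_axis','handle','press']:
  for c in ['scene','top']:
    print(n,c,[(np.round(r['centre'],4),round(r['score'],2)) for r in manip.spot_point(c,n)[:2]])
s=manip.state();print(s)
for c in ['scene','top']: print(manip.camera_info(c))
E
```

```text
dowel_mid scene [(array([ 0.5088, -0.2323,  0.0573]), 0.53)]
dowel_mid top [(array([ 0.5111, -0.2269,  0.0584]), 0.48), (array([ 0.512 , -0.2264, -0.0018]), 0.45)]
thin_pin_mid scene [(array([ 0.5164, -0.1572,  0.0534]), 0.49)]
thin_pin_mid top [(array([ 0.515 , -0.1635,  0.0552]), 0.54)]
headed_pin_mid scene [(array([ 0.5026, -0.2983,  0.0554]), 0.4)]
headed_pin_mid top [(array([0.6656, 0.0662, 0.0726]), 0.61), (array([ 0.5055, -0.2978,  0.0533]), 0.53)]
stand scene [(array([ 0.5068, -0.2264, -0.0048]), 0.68)]
stand top []
bush scene [(array([0.6584, 0.067 , 0.083 ]), 0.92), (array([ 0.738 , -0.1135,  0.0004]), 0.44)]
bush top [(array([0.6673, 0.0648, 0.074 ]), 0.61)]
hinge_axis scene [(array([0.796 , 0.0816, 0.1246]), 0.77), (array([ 0.5033, -0.299 ,  0.0564]), 0.64)]
hinge_axis top [(array([0.7915, 0.0805, 0.1226]), 0.83), (array([ 0.71  , -0.3197, -0.0009]), 0.39)]
handle scene [(array([0.6495, 0.0676, 0.3412]), 0.9)]
handle top [(array([0.65  , 0.0623, 0.3475]), 0.78)]
press scene [(array([0.6607, 0.0624, 0.0021]), 0.73)]
press top [(array([0.6605, 0.0625, 0.0036]), 0.61)]
{'clo
[... 382 characters left out ...]
,  0.3173]), 'ft_torque': array([ 0.0628, -0.0121, -0.0172]), 'gripper_force': 0.0, 'width': 0.08553228331147034}
{'fx': 421.98582490081316, 'fy': 421.98582490081316, 'cx': 319.66598980021473, 'cy': 197.76431338559297, 'pose': array([[-0.1899, -0.8433,  0.5027,  1.0861],
       [ 0.9818, -0.1582,  0.1055,  0.1553],
       [-0.0095,  0.5136,  0.858 ,  1.1384],
       [ 0.    ,  0.    ,  0.    ,  1.    ]])}
{'fx': 437.5357622667162, 'fy': 437.5357622667162, 'cx': 313.0905716778684, 'cy': 196.43896265711226, 'pose': array([[-0.0286,  0.9862, -0.1633,  0.3322],
       [-0.9995, -0.0262,  0.0167,  0.0437],
       [ 0.0122,  0.1637,  0.9864,  1.4785],
       [ 0.    ,  0.    ,  0.    ,  1.    ]])}
```

View pics/s0.png

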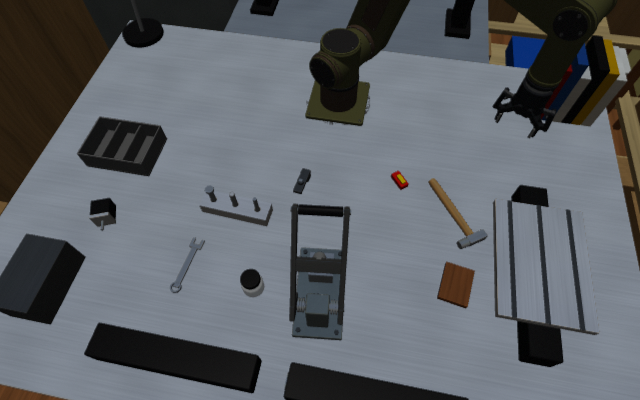

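View pics/t0.png

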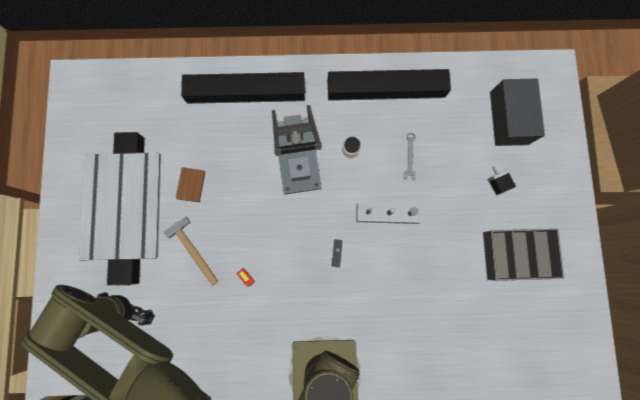

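The middle peg of the stand (scene px 233,200; top px 390,212) is the plain thick dowel. The thin pin is on its left (y -0.16) and the headed one on its right. The press stands at top px (300,165) with its lever up. I'll refine the positions with depth.

```bash
cat >> h.py <<'E'
def pose(yaw,lean,spin=0):
    """tool z = down leaned forward (azimuth yaw), tool y = azimuth yaw+90deg; spin about tool z"""
    f=np.array([np.cos(yaw),np.sin(yaw),0]); y=np.array([-f[1],f[0],0]); z=f*np.sin(lean)-np.array([0,0,np.cos(lean)])
    return R.from_matrix(np.c_[np.cross(y,z),y,z])*R.from_euler('z',spin)
def now():
    s=manip.state(); q=s['eef_rot']; return np.array(s['tool_pos']),R.from_quat([q[1],q[2],q[3],q[0]]),s
def delta(p,Rt,p0=None,R0=None):
    if p0 is None: p0,R0,_=now()
    return R0.inv().apply(np.array(p)-p0)*100,(R0.inv()*Rt).as_rotvec()
E
python3 - <<'E'
from h import *
np.set_printoptions(precision=4,suppress=True)
for c in ['scene','top']:
    p,d=manip.snapshot(c)
    W=world(c,d,np.ones_like(d,bool))
    near=lambda x,y,r:np.hypot(W[:,0]-x,W[:,1]-y)<r
    for n,(x,y) in dict(d=(.51,-.229),t=(.5155,-.16),h=(.504,-.298)).items():
        m=near(x,y,.03)&(W[:,2]>.06)&(W[:,2]<.13); print(c,n,m.sum(),W[m].mean(0),W[m].min(0),W[m].max(0))
    m=near(.663,.066,.06)&(abs(W[:,2]-.075)<.006)
    if m.sum()>5: print(c,'bushtop',m.sum(),W[m][:,2].mean(),cv2.minAreaRect(W[m][:,:2].astype(np.float32)*1000))
    m=near(.51,-.229,.14)&(abs(W[:,2]-.04)<.006); print(c,'stand',m.sum(),cv2.minAreaRect(W[m][:,:2].astype(np.float32)*1000))
    m=near(.66,.066,.1)&(W[:,2]>.325); print(c,'handle',m.sum(),W[m].mean(0),cv2.minAreaRect(W[m][:,:2].astype(np.float32)*1000),W[m].max(0))
    m=near(.72,.07,.2)&(abs(W[:,2]-.02)<.006); print(c,'base',m.sum(),cv2.minAreaRect(W[m][:,:2].astype(np.float32)*1000))
print(manip.camera_info('wrist'))
p,r,s=now(); Rl=pose(-.085,.61)
print((r.inv()*pose(-.085,0)).as_rotvec())
for a,b in [((.45,.52,.25),(.245,.52,.253)),((.43,-.222,.25),(.45,.52,.25))]: print(delta(a,Rl,np.array(b),pose(-.085,0)))
E
```

```text
scene d 45 [ 0.5148 -0.2241  0.0812] [ 0.5051 -0.2331  0.06  ] [ 0.5198 -0.2188  0.1007]
scene t 41 [ 0.5171 -0.1561  0.0856] [ 0.507  -0.1631  0.0611] [ 0.5213 -0.1508  0.1057]
scene h 90 [ 0.5086 -0.2949  0.0916] [ 0.4954 -0.309   0.0615] [ 0.5194 -0.2835  0.1045]
scene bushtop 146 0.07501522541365536 ((664.970458984375, 66.57072448730469), (66.05581665039062, 64.02764129638672), 6.875844955444336)
scene stand 1088 ((510.448486328125, -227.24876403808594), (212.5567169189453, 63.870235443115234), 86.55534362792969)
scene handle 774 [0.6604 0.0656 0.3507] ((664.3677978515625, 66.20268249511719), (50.24064254760742, 128.82937622070312), 8.113460540771484) [0.6972 0.13   0.3627]
scene base 1882 ((727.5855712890625, 5.393829345703125), (251.33372497558594, 262.9944152832031), 7.313697338104248)
top d 19 [ 0.5081 -0.2276  0.0883] [ 0.5016 -0.2404  0.0633] [ 0.5163 -0.2224  0.1042]
top t 18 [ 0.5123 -0.1599  0.0945] [ 0.5077 -0.166   0.0672] [ 0.5183 -0.1558  0.1075]
top h 58 [ 0.5055 -0.3     0.0987] [ 0.4948 -0.3133  0.0608] [ 0.518  -0.2887  0.1085]
top bushtop 345 0.0758238753705234 
[... 255 characters left out ...]
((662.5401611328125, 62.33252716064453), (47.46202087402344, 129.20724487304688), 6.851350784301758) [0.6932 0.1249 0.3648]
top base 1189 ((737.6655883789062, 66.42509460449219), (300.3086242675781, 267.53875732421875), 39.314117431640625)
{'fx': 331.65082633906883, 'fy': 331.65082633906883, 'cx': 320.6864220311588, 'cy': 199.45099665734506, 'mount': array([[-0.0009,  0.956 ,  0.2934,  0.075 ],
       [ 1.    ,  0.001 , -0.0001,  0.0009],
       [-0.0003,  0.2934, -0.956 , -0.12  ],
       [ 0.    ,  0.    ,  0.    ,  1.    ]])}
[ 0.0001  0.0001 -0.3558]
(array([-20.426 ,   1.7404,   0.3   ]), array([-0.  , -0.61,  0.  ]))
(array([ -4.3066, -74.1019,   0.    ]), array([-0.  , -0.61,  0.  ]))
```

Request:
jog_arm(targets=[{"wz":-0.096,"gripper":120},{"wz":-0.096,"gripper":120},{"wz":-0.096,"gripper":120},{"wz":-0.096,"gripper":120},{"dx":-4.1,"gripper":120},{"dx":-4.1,"gripper":120},{"dx":-4.1,"gripper":120},{"dx":-4.1,"gripper":120},{"dx":-4.1,"gripper":120},{"dx":-4.1,"gripper":120},{"gripper":120}])

```text
validation failed for argument at $.ta...
```

Request:
jog_arm(targets=[{"dy":-4.1,"gripper":120},{"dy":-4.1,"gripper":120},{"dy":-4.1,"gripper":120},{"dy":-4.1,"gripper":120},{"dy":-4.1,"gripper":120},{"dy":-4.1,"gripper":120},{"dy":-4.1,"gripper":120},{"dy":-4.1,"gripper":120},{"dy":-4.1,"gripper":120},{"dy":-4.1,"gripper":120},{"dy":-4.1,"gripper":120},{"dy":-4.1,"gripper":120},{"dy":-4.1,"gripper":120},{"dy":-4.1,"gripper":120},{"dy":-4.1,"gripper":120},{"dy":-4.1,"gripper":120},{"dy":-4.1,"gripper":120},{"dy":-4.1,"gripper":120},{"gripper":120},{"gripper":120}])

```text
validation failed for argument at $.ta...
```

Request:
jog_arm(targets=[{"wy":-0.102,"gripper":120},{"wy":-0.102,"gripper":120},{"wy":-0.102,"gripper":120},{"wy":-0.102,"gripper":120},{"wy":-0.102,"gripper":120},{"wy":-0.1,"gripper":120},{"gripper":120},{"gripper":120}])

```text
validation failed for argument at $.ta...
```

Request:
jog_arm(targets=[{"gripper":120,"dx":0,"dy":0,"dz":0,"wx":0,"wy":0,"wz":-0.096},{"gripper":120,"dx":0,"dy":0,"dz":0,"wx":0,"wy":0,"wz":-0.096},{"gripper":120,"dx":0,"dy":0,"dz":0,"wx":0,"wy":0,"wz":-0.096},{"gripper":120,"dx":0,"dy":0,"dz":0,"wx":0,"wy":0,"wz":-0.096},{"gripper":120,"dx":-4.1,"dy":0,"dz":0,"wx":0,"wy":0,"wz":0},{"gripper":120,"dx":-4.1,"dy":0,"dz":0,"wx":0,"wy":0,"wz":0},{"gripper":120,"dx":-4.1,"dy":0,"dz":0,"wx":0,"wy":0,"wz":0},{"gripper":120,"dx":-4.1,"dy":0,"dz":0,"wx":0,"wy":0,"wz":0},{"gripper":120,"dx":-4.1,"dy":0,"dz":0,"wx":0,"wy":0,"wz":0},{"gripper":120,"dx":-4.1,"dy":0,"dz":0,"wx":0,"wy":0,"wz":0},{"gripper":120,"dx":0,"dy":0,"dz":0,"wx":0,"wy":0,"wz":0}])

```text
clock: 1.92
tool_pos: [0.4995, 0.5047, 0.2523]
eef_rot: [0.003, 0.031, 1.0, 0.0]
contact_force: [-0.3, 0.8, -0.4]
width: 0.0451
gripper_force: 0.0
```

Request:
jog_arm(targets=[{"gripper":120,"dx":0,"dy":-4.1,"dz":0,"wx":0,"wy":0,"wz":0},{"gripper":120,"dx":0,"dy":-4.1,"dz":0,"wx":0,"wy":0,"wz":0},{"gripper":120,"dx":0,"dy":-4.1,"dz":0,"wx":0,"wy":0,"wz":0},{"gripper":120,"dx":0,"dy":-4.1,"dz":0,"wx":0,"wy":0,"wz":0},{"gripper":120,"dx":0,"dy":-4.1,"dz":0,"wx":0,"wy":0,"wz":0},{"gripper":120,"dx":0,"dy":-4.1,"dz":0,"wx":0,"wy":0,"wz":0},{"gripper":120,"dx":0,"dy":-4.1,"dz":0,"wx":0,"wy":0,"wz":0},{"gripper":120,"dx":0,"dy":-4.1,"dz":0,"wx":0,"wy":0,"wz":0},{"gripper":120,"dx":0,"dy":-4.1,"dz":0,"wx":0,"wy":0,"wz":0},{"gripper":120,"dx":0,"dy":-4.1,"dz":0,"wx":0,"wy":0,"wz":0},{"gripper":120,"dx":0,"dy":-4.1,"dz":0,"wx":0,"wy":0,"wz":0},{"gripper":120,"dx":0,"dy":-4.1,"dz":0,"wx":0,"wy":0,"wz":0},{"gripper":120,"dx":0,"dy":-4.1,"dz":0,"wx":0,"wy":0,"wz":0},{"gripper":120,"dx":0,"dy":-4.1,"dz":0,"wx":0,"wy":0,"wz":0},{"gripper":120,"dx":0,"dy":-4.1,"dz":0,"wx":0,"wy":0,"wz":0},{"gripper":120,"dx":0,"dy":-4.1,"dz":0,"wx":0,"wy":0,"wz":0},{"gripper":120,"dx":0,"dy":-4.1,"dz":0,"wx":0,"wy":0,"wz":0},{"gripper":120,"dx":0,"dy":-4.1,"dz":0,"wx":0,"wy":0,"wz":0},{"gripper":120,"dx":0,"dy":0,"dz":0,"wx":0,"wy":0,"wz":0}])

```text
clock: 3.5
tool_pos: [0.4493, -0.2382, 0.2537]
eef_rot: [0.001, 0.031, 1.0, -0.003]
contact_force: [1.3, 0.6, 0.7]
width: 0.0451
gripper_force: 0.0
```

Request:
jog_arm(targets=[{"gripper":120,"dx":0,"dy":0,"dz":0,"wx":0,"wy":-0.1,"wz":0},{"gripper":120,"dx":0,"dy":0,"dz":0,"wx":0,"wy":-0.1,"wz":0},{"gripper":120,"dx":0,"dy":0,"dz":0,"wx":0,"wy":-0.1,"wz":0},{"gripper":120,"dx":0,"dy":0,"dz":0,"wx":0,"wy":-0.1,"wz":0},{"gripper":120,"dx":0,"dy":0,"dz":0,"wx":0,"wy":-0.1,"wz":0},{"gripper":120,"dx":0,"dy":0,"dz":0,"wx":0,"wy":-0.1,"wz":0},{"gripper":120,"dx":0,"dy":0,"dz":0,"wx":0,"wy":0,"wz":0},{"gripper":120,"dx":0,"dy":0,"dz":0,"wx":0,"wy":0,"wz":0}])

```text
clock: 4.17
tool_pos: [0.4537, -0.2247, 0.2591]
eef_rot: [0.287, 0.03, 0.957, -0.012]
contact_force: [-0.1, -1.0, 0.2]
width: 0.0451
gripper_force: 0.0
```

Run:
```python
from h import *
np.set_printoptions(precision=4,suppress=True)
p,r,s=now(); print(p,r.as_matrix(),s['joint_pos'])
save('wrist','w1.png')
for n in ['dowel_mid','thin_pin_mid','headed_pin_mid','stand']:
    print(n,[(np.round(q['centre'],4),round(q['score'],2)) for q in manip.spot_point('wrist',n)[:2]])
g=np.array([.51,-.229,.08]); Rt=pose(-.058,.6); z=Rt.as_matrix()[:,2]
print(delta(g-z*.1-z*.003,Rt),delta(g-z*.003,Rt))
```

```text
[ 0.4537 -0.2247  0.2591] [[-0.833   0.065   0.5494]
 [ 0.0516  0.9979 -0.0398]
 [-0.5509 -0.0048 -0.8346]] [-0.8037  0.0207  2.0265  0.5865  0.7271 -2.6831]
dowel_mid [(array([ 0.5105, -0.2312,  0.054 ]), 0.8), (array([ 0.6633,  0.0637, -0.002 ]), 0.5)]
thin_pin_mid [(array([ 0.5163, -0.1584,  0.0525]), 0.89)]
headed_pin_mid []
stand [(array([ 0.5078, -0.2276,  0.0063]), 0.57)]
(array([5.6021, 0.0565, 7.6898]), array([-0.0084, -0.0142, -0.0022])) (array([ 5.46  ,  0.1408, 17.6884]), array([-0.0084, -0.0142, -0.0022]))
```

View pics/w1.png

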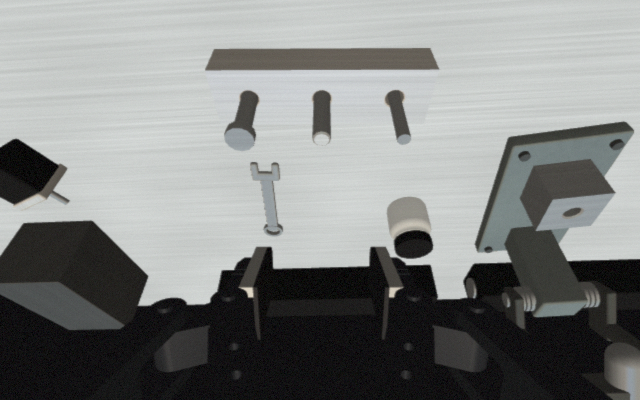

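The wrist view shows dowel foot/top at px (321,95)/(321,139), headed pin at left (240,135), thin pin at right (403,137), bush hole at (572,211). Joint 6 is at its limit, so I'll turn the lean to the radial direction.

Run:
```python
from h import *
np.set_printoptions(precision=4,suppress=True)
g=np.array([.51,-.230,.08]); Rt=pose(-.38,.61); z=Rt.as_matrix()[:,2]
p,r,_=now()
t,w=delta(p,Rt); print(w)
print(delta(g-z*.103,Rt,p,Rt)[0], delta(g-z*.003,Rt,p,Rt)[0])
```

```text
[ 0.1729 -0.0231  0.264 ]
[6.0878 1.6201 7.4131] [ 6.0878  1.6201 17.4131]
```

Request:
jog_arm(targets=[{"gripper":120,"dx":0,"dy":0,"dz":0,"wx":0.058,"wy":-0.008,"wz":0.088},{"gripper":120,"dx":0,"dy":0,"dz":0,"wx":0.058,"wy":-0.008,"wz":0.088},{"gripper":120,"dx":0,"dy":0,"dz":0,"wx":0.058,"wy":-0.008,"wz":0.088},{"gripper":120,"dx":2.0,"dy":0.5,"dz":2.4,"wx":0,"wy":0,"wz":0},{"gripper":120,"dx":2.0,"dy":0.5,"dz":2.5,"wx":0,"wy":0,"wz":0},{"gripper":120,"dx":2.0,"dy":0.5,"dz":2.5,"wx":0,"wy":0,"wz":0},{"gripper":120,"dx":0,"dy":0,"dz":0,"wx":0,"wy":0,"wz":0},{"gripper":120,"dx":0,"dy":0,"dz":0,"wx":0,"wy":0,"wz":0},{"gripper":120,"dx":0,"dy":0,"dz":0,"wx":0,"wy":0,"wz":0}])

```text
clock: 5.17
tool_pos: [0.4556, -0.2103, 0.1735]
eef_rot: [0.295, 0.164, 0.94, -0.051]
contact_force: [-0.5, 0.0, 0.0]
width: 0.045
gripper_force: 0.0
```

Run:
```python
from h import *
np.set_printoptions(precision=4,suppress=True)
p,r,s=now(); print(p,s['joint_pos'])
save('wrist','w2.png')
for n in ['dowel_mid','stand','bush']:
    print(n,[(np.round(q['centre'],4),round(q['score'],2)) for q in manip.spot_point('wrist',n)[:2]])
g=np.array([.51,-.230,.08]); Rt=pose(-.38,.61); z=Rt.as_matrix()[:,2]
print(delta(g-z*.003,Rt))
i=manip.camera_info('wrist');M=np.array(i['mount'])
def proj(x):
    q=np.linalg.inv(M)@np.r_[r.inv().apply(np.array(x)-p),1]; return i['cx']+i['fx']*q[0]/-q[2], i['cy']-i['fy']*q[1]/-q[2]
for h in (.04,.1): print(proj([.51,-.23,h]))
```

```text
[ 0.4556 -0.2103  0.1735] [-0.6312  0.1325  2.2296  0.7173  0.2506 -2.5091]
dowel_mid [(array([ 0.5107, -0.2279,  0.0524]), 0.88)]
stand [(array([ 0.5089, -0.2281,  0.0047]), 0.89)]
bush []
(array([ 0.645 ,  0.007 , 10.7513]), array([0.0209, 0.0007, 0.0278]))
(np.float64(319.1760652577327), np.float64(158.50087337402482))
(np.float64(319.0980083613732), np.float64(220.64199376040324))
```

View pics/w2.png

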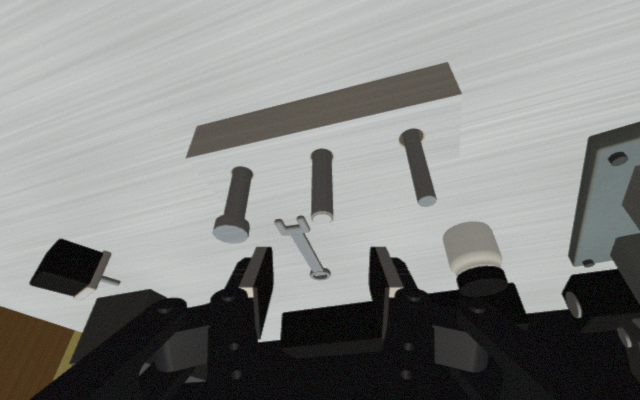

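The dowel is at px (321,156)–(321,216), within 2 mm of the prediction and clear between the pads. Going down now.

Request:
jog_arm(targets=[{"gripper":120,"dx":0.3,"dy":0,"dz":2.0,"wx":0.01,"wy":0,"wz":0.014},{"gripper":120,"dx":0.3,"dy":0,"dz":2.0,"wx":0.01,"wy":0,"wz":0.014},{"gripper":120,"dx":0,"dy":0,"dz":2.0,"wx":0,"wy":0,"wz":0},{"gripper":120,"dx":0,"dy":0,"dz":2.0,"wx":0,"wy":0,"wz":0},{"gripper":120,"dx":0,"dy":0,"dz":1.5,"wx":0,"wy":0,"wz":0},{"gripper":120,"dx":0,"dy":0,"dz":1.2,"wx":0,"wy":0,"wz":0},{"gripper":120,"dx":0,"dy":0,"dz":0,"wx":0,"wy":0,"wz":0},{"gripper":120,"dx":0,"dy":0,"dz":0,"wx":0,"wy":0,"wz":0}])

```text
clock: 6.03
tool_pos: [0.5146, -0.2295, 0.1039]
eef_rot: [0.275, 0.184, 0.942, -0.055]
contact_force: [-0.7, 0.7, -0.9]
width: 0.0452
gripper_force: 0.0
```

Run:
```python
from h import *
np.set_printoptions(precision=4,suppress=True)
p,r,s=now(); print(p,s['joint_pos'],s['contact_force'])
g=np.array([.5095,-.229,.08]); Rt=pose(-.38,.61); z=Rt.as_matrix()[:,2]
print(delta(g-z*.003,Rt), r.as_matrix()[:,1])
```

```text
[ 0.5146 -0.2295  0.1039] [-0.5469  0.346   2.1746  0.9767  0.1017 -2.6825] [-0.7318  0.7485 -0.8618]
(array([ 1.7143, -0.1391,  1.4544]), array([-0.0056, -0.0405, -0.0034])) [ 0.3764  0.9264 -0.0028]
```

The tool has run into the joint 5 and joint 6 limits. I'll fit a quick kinematic model from the recorded poses and plan a feasible grasp lean with it.

```bash
cat >> h.py <<'E'
from scipy.optimize import least_squares
LO=np.array([-3.12,-1.05,.14,-1.42,.1,-2.68]);HI=np.array([3.12,2.28,2.33,4.57,2.73,2.68])
def fk(q,k):
    a,h,L1,e,L2,T=k; Rz=lambda t:R.from_euler('z',t);Ry=lambda t:R.from_euler('y',t)
    A=Rz(q[0]);p=A.apply([a,0,h]);A=A*Ry(q[1]);p=p+A.apply([0,0,L1]);A=A*Ry(q[2]);p=p+A.apply([e,0,L2]);A=A*Rz(q[3])*Ry(q[4])*Rz(q[5]);p=p+A.apply([0,0,T]);return p,A
def ik(p,Rt,k,off,seeds=20,rng=np.random.default_rng(0)):
    best=None
    for i in range(seeds):
        q0=rng.uniform(LO,HI); q0[0]=np.arctan2(p[1],p[0]); q0[3]=rng.uniform(-1.2,1.2)
        f=lambda q:(lambda P,A:np.r_[(P-p)*5,((A*off).inv()*Rt).as_rotvec()])(*fk(q,k))
        s=least_squares(f,q0,bounds=(LO,HI))
        c=min(np.r_[s.x-LO,HI-s.x]) if s.cost<1e-6 else -s.cost-1
        if best is None or c>best[0]: best=(c,s.x)
    return best
E
python3 - <<'E'
from h import *
np.set_printoptions(precision=3,suppress=True)
p4,r4,s=now()
Q=lambda w,x,y,z:R.from_quat([x,y,z,w])
D=[([1.0565,.3068,1.5064,0,1.3284,-.0735],[.2453,.52,.2533],Q(0,.2186,.9758,0)),
([-.8037,.0207,2.0265,.5865,.7271,-2.6831],[.4537,-.2247,.2591],Q(.287,.03,.957,-.012)),
([-.6312,.1325,2.2296,.7173,.2506,-2.5091],[.4556,-.2103,.1735],Q(.295,.164,.94,-.051)),
(s['joint_pos'],p4,r4)]
off=(fk(np.array(D[0][0]),[0]*6)[1].inv()*D[0][2]); print('off',off.as_rotvec())
for q,p,r in D: print(((fk(np.array(q),[0]*6)[1]*off).inv()*r).as_rotvec())
f=lambda k:np.concatenate([fk(np.array(q),k)[0]-p for q,p,r in D])
b=least_squares(f,[0,.3,.4,0,.4,.2]);k=b.x;print(k,np.abs(b.fun).max())
np.savez('kin.npz',k=k,off=off.as_rotvec())
off=R.from_rotvec(off.as_rotvec())
def show(n,p,Rt): print(n,ik(np.array(p),Rt,k,off))
for l in (.45,.5,.6): show(f'press place {l}',np.array([.664,.0645,.115])-pose(.117,l).as_matrix()[:,2]*.003,pose(.117,l))
show('press appr .5',[.60,.057,.16],pose(.117,.5))
for y,l in ((-.43,.47),(-.43,.5),(-.058,-.5),(-.2,-.5)):
  for sp in (0,np.pi): show(f'stand {y} {l} {sp:.1f}',np.array([.51,-.229,.08]),pose(y,l,sp))
E
```

```text
off [-0.    -0.     1.571]
[-0.  0.  0.]
[ 0.     0.    -0.001]
[0.001 0.001 0.   ]
[0. 0. 0.]
[-0.102  0.328  0.756  0.191  0.506  0.495] 0.036369831727360774
press place 0.45 (np.float64(0.3407809497976392), array([ 0.087,  0.377,  1.874,  0.03 ,  0.441, -1.625]))
press place 0.5 (np.float64(0.24618212886935878), array([ 0.086,  0.376,  1.92 ,  0.044,  0.346, -1.64 ]))
press place 0.6 (np.float64(0.04584860497724885), array([ 0.082,  0.386,  2.011,  0.136,  0.146, -1.734]))
press appr .5 (np.float64(0.29860459307778875), array([ 0.08 ,  0.254,  1.99 ,  0.045,  0.399, -1.645]))
stand -0.43 0.47 0.0 (np.float64(0.11036242877885535), array([-0.417,  0.36 ,  2.102, -0.029,  0.21 , -1.531]))
stand -0.43 0.47 3.1 (np.float64(0.11035912318079155), array([-0.417,  0.36 ,  2.102, -0.029,  0.21 ,  1.611]))
stand -0.43 0.5 0.0 (np.float64(0.04711313503467329), array([-0.416,  0.365,  2.129, -0.045,  0.147, -1.514]))
stand -0.43 0.5 3.1 (np.float64(0.04710924549325193), array([-0.416,  0.365,  2.129, -0.045,  0.147,  1.628]))
stand -0.058 -0.5 0.0 (np.float64(0.8747588050655748), array([-0.314,  0.724,  1.263, -0.122,  1.64 , -1.805]))
stand -0.058 -0.5 3.1 (np.float64(1.0674601568562687), array([-0.314,  0.724,  1.263, -0.122,  1.64 ,  1.336]))
stand -0.2 -0.5 0.0 (np.float64(0.9655690184767736), array([-0.356,  0.731,  1.248, -0.075,  1.658, -1.714]))
stand -0.2 -0.5 3.1 (np.float64(1.0721873555527663), array([-0.356,  0.731,  1.248, -0.075,  1.658,  1.427]))
```

Request:
jog_arm(targets=[{"gripper":120,"dx":0,"dy":0,"dz":-2.0,"wx":0,"wy":0,"wz":0},{"gripper":120,"dx":0,"dy":0,"dz":-3.0,"wx":0,"wy":0.0,"wz":0},{"gripper":120,"dx":0,"dy":0,"dz":-3.0,"wx":0,"wy":0.05,"wz":0},{"gripper":120,"dx":0,"dy":0,"dz":0,"wx":0,"wy":0.05,"wz":0},{"gripper":120,"dx":0,"dy":0,"dz":0,"wx":0,"wy":0,"wz":0}])

```text
clock: 6.45
tool_pos: [0.494, -0.2157, 0.1508]
eef_rot: [0.245, 0.182, 0.952, -0.043]
contact_force: [0.4, -0.5, 0.3]
width: 0.0454
gripper_force: 0.0
```

Run:
```python
from h import *
np.set_printoptions(precision=4,suppress=True)
p,r,s=now(); print(p,s['joint_pos'],s['contact_force'])
g=np.array([.5095,-.229,.08]); Rt=pose(-.425,.47); z=Rt.as_matrix()[:,2]
print(delta(p,Rt)[1],delta(g-z*.083,Rt,p,Rt))
```

```text
[ 0.494  -0.2157  0.1508] [-0.5485  0.2213  2.1086  0.2806  0.3293 -1.9858] [ 0.4072 -0.5435  0.3166]
[0.0301 0.0315 0.0406] (array([ 1.4592, -0.5708, -1.0966]), array([0., 0., 0.]))
```

Request:
jog_arm(targets=[{"gripper":120,"dx":0,"dy":0,"dz":0,"wx":0.015,"wy":0.016,"wz":0.02},{"gripper":120,"dx":0,"dy":0,"dz":0,"wx":0.015,"wy":0.016,"wz":0.02},{"gripper":120,"dx":1.4,"dy":-0.6,"dz":-1.0,"wx":0,"wy":0,"wz":0},{"gripper":120,"dx":0,"dy":0,"dz":0,"wx":0,"wy":0,"wz":0},{"gripper":120,"dx":0,"dy":0,"dz":0,"wx":0,"wy":0,"wz":0}])

```text
clock: 6.87
tool_pos: [0.474, -0.2121, 0.1501]
eef_rot: [0.225, 0.206, 0.951, -0.047]
contact_force: [0.4, -0.5, -0.7]
width: 0.0452
gripper_force: 0.0
```

```bash
cat > chk.py <<'E'
from h import *
np.set_printoptions(precision=4,suppress=True)
p,r,s=now(); print(p,s['joint_pos'],s['contact_force'])
g=np.array([.5095,-.229,.08]); Rt=pose(-.425,.47); z=Rt.as_matrix()[:,2]
print(delta(g-z*.003,Rt))
E
python3 chk.py
```

```text
[ 0.474  -0.2121  0.1501] [-0.5382  0.2013  2.1173  0.1498  0.3654 -1.8104] [ 0.3922 -0.5115 -0.6507]
(array([-0.3771, -0.0967,  7.7252]), array([ 0.0028, -0.0057, -0.0018]))
```

Request:
jog_arm(targets=[{"gripper":120,"dx":-0.4,"dy":-0.1,"dz":1.5,"wx":0,"wy":0,"wz":0},{"gripper":120,"dx":0,"dy":0,"dz":1.6,"wx":0,"wy":0,"wz":0},{"gripper":120,"dx":0,"dy":0,"dz":1.6,"wx":0,"wy":0,"wz":0},{"gripper":120,"dx":0,"dy":0,"dz":1.5,"wx":0,"wy":0,"wz":0},{"gripper":120,"dx":0,"dy":0,"dz":1.5,"wx":0,"wy":0,"wz":0},{"gripper":120,"dx":0,"dy":0,"dz":0,"wx":0,"wy":0,"wz":0},{"gripper":120,"dx":0,"dy":0,"dz":0,"wx":0,"wy":0,"wz":0}])

```text
clock: 7.45
tool_pos: [0.5095, -0.2293, 0.0824]
eef_rot: [0.225, 0.206, 0.951, -0.047]
contact_force: [-0.7, 0.5, 0.1]
width: 0.0453
gripper_force: 0.0
```

```bash
python3 chk.py; python3 -c "
from h import *
save('wrist','w3.png')"
```

```text
[ 0.5095 -0.2293  0.0824] [-0.5291  0.3761  2.1211  0.2611  0.1899 -1.919 ] [-0.6936  0.5451  0.1327]
(array([ 0.1171,  0.0257, -0.0852]), array([ 0.0023, -0.0068, -0.0015]))
```

View pics/w3.png

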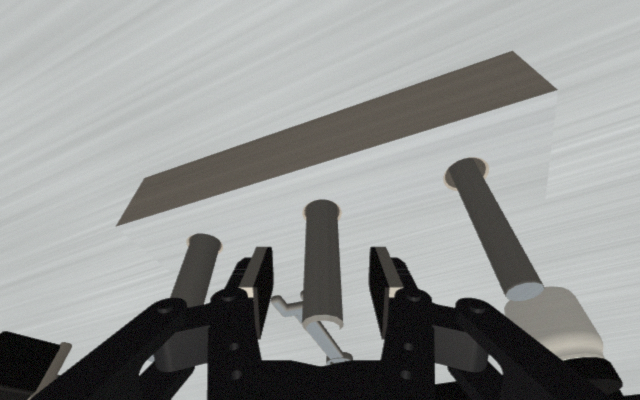

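The dowel sits centred between the pads (px 322, rows 205–325). Closing the gripper.

Request:
jog_arm(targets=[{"gripper":255,"dx":0,"dy":0,"dz":0,"wx":0,"wy":0,"wz":0},{"gripper":255,"dx":0,"dy":0,"dz":0,"wx":0,"wy":0,"wz":0},{"gripper":255,"dx":0,"dy":0,"dz":0,"wx":0,"wy":0,"wz":0},{"gripper":255,"dx":0,"dy":0,"dz":0,"wx":0,"wy":0,"wz":0},{"gripper":255,"dx":0,"dy":0,"dz":0,"wx":0,"wy":0,"wz":0},{"gripper":255,"dx":0,"dy":0,"dz":0,"wx":0,"wy":0,"wz":0},{"gripper":255,"dx":0,"dy":0,"dz":0,"wx":0,"wy":0,"wz":0},{"gripper":255,"dx":0,"dy":0,"dz":0,"wx":0,"wy":0,"wz":0}])

```text
clock: 8.17
tool_pos: [0.5099, -0.2294, 0.0844]
eef_rot: [0.226, 0.205, 0.951, -0.048]
contact_force: [-1.7, 2.4, 7.0]
width: 0.0144
gripper_force: 58.7
```

Run:
```python
from h import *
np.set_printoptions(precision=4,suppress=True)
p,r,s=now(); print(p,s['joint_pos'],s['contact_force'],s['width'],s['gripper_force'])
print('up 15cm',delta(p+[0,0,.15],r))
np.savez('grasp.npz',p=p,q=r.as_quat())
print('dowel axis pt in tool', r.inv().apply(np.array([.510,-.229,.055])-p), r.inv().apply([0,0,1]))
```

```text
[ 0.5099 -0.2294  0.0844] [-0.5288  0.3727  2.1209  0.2607  0.1899 -1.919 ] [-1.7218  2.4209  6.9823] 0.01441881322271682 58.72600527014583
up 15cm (array([ -6.7497,   0.0324, -13.3956]), array([0., 0., 0.]))
dowel axis pt in tool [0.0133 0.0004 0.0262] [-0.45    0.0022 -0.893 ]
```

Request:
jog_arm(targets=[{"gripper":255,"dx":-0.45,"dy":0,"dz":-0.9,"wx":0,"wy":0,"wz":0},{"gripper":255,"dx":-0.45,"dy":0,"dz":-0.9,"wx":0,"wy":0,"wz":0},{"gripper":255,"dx":-0.45,"dy":0,"dz":-0.9,"wx":0,"wy":0,"wz":0},{"gripper":255,"dx":-0.45,"dy":0,"dz":-0.9,"wx":0,"wy":0,"wz":0},{"gripper":255,"dx":-0.9,"dy":0,"dz":-1.8,"wx":0,"wy":0,"wz":0},{"gripper":255,"dx":-0.9,"dy":0,"dz":-1.8,"wx":0,"wy":0,"wz":0},{"gripper":255,"dx":-0.9,"dy":0,"dz":-1.8,"wx":0,"wy":0,"wz":0},{"gripper":255,"dx":-0.9,"dy":0,"dz":-1.8,"wx":0,"wy":0,"wz":0},{"gripper":255,"dx":-0.9,"dy":0,"dz":-1.8,"wx":0,"wy":0,"wz":0},{"gripper":255,"dx":0,"dy":0,"dz":0,"wx":0,"wy":0,"wz":0},{"gripper":255,"dx":0,"dy":0,"dz":0,"wx":0,"wy":0,"wz":0}])

```text
clock: 9.08
tool_pos: [0.5095, -0.2297, 0.2252]
eef_rot: [0.226, 0.205, 0.951, -0.048]
contact_force: [0.0, 0.4, -2.5]
width: 0.0149
gripper_force: 58.8
```

Run:
```python
from h import *
np.set_printoptions(precision=4,suppress=True)
p,r,s=now(); print(p,s['joint_pos'],s['contact_force'],s['width'],s['gripper_force'])
g=np.load('grasp.npz'); r0=R.from_quat(g['q']); up=r0.inv().apply([0,0,1]); print('dowel tilt now',r.apply(up))
# yaw about world z by .117+.425
Rt=R.from_euler('z',.542)*r0
print('rot',delta(p,Rt)[1])
# grasp->TCP offset horizontally ~0; approach pose 10 cm before bush, foot at 95mm
f=np.array([np.cos(.117),np.sin(.117),0]); b=np.array([.664,.0645,0])
for d,z in ((.12,.0744+.15),(.12,.0744+.095)): print(delta(b-f*d+[0,0,z],Rt,p,Rt)[0])
```

```text
[ 0.5095 -0.2297  0.2252] [-0.5299  0.1341  1.9377  0.086   0.6069 -1.7346] [ 0.0223  0.383  -2.5091] 0.01490511816291199 58.78435836872086
dowel tilt now [-0.0002  0.0003  1.    ]
rot [-0.2441  0.0014 -0.4838]
[-5.996  27.411   3.1805]
[-3.5211 27.3991  8.0922]
```

Request:
jog_arm(targets=[{"gripper":255,"dx":0,"dy":0,"dz":0,"wx":-0.049,"wy":0,"wz":-0.097},{"gripper":255,"dx":0,"dy":0,"dz":0,"wx":-0.049,"wy":0,"wz":-0.097},{"gripper":255,"dx":0,"dy":0,"dz":0,"wx":-0.049,"wy":0,"wz":-0.097},{"gripper":255,"dx":0,"dy":0,"dz":0,"wx":-0.049,"wy":0,"wz":-0.097},{"gripper":255,"dx":0,"dy":0,"dz":0,"wx":-0.049,"wy":0,"wz":-0.097},{"gripper":255,"dx":-0.6,"dy":2.7,"dz":0.3,"wx":0,"wy":0,"wz":0},{"gripper":255,"dx":-0.6,"dy":2.7,"dz":0.3,"wx":0,"wy":0,"wz":0},{"gripper":255,"dx":-0.6,"dy":2.7,"dz":0.3,"wx":0,"wy":0,"wz":0},{"gripper":255,"dx":-0.6,"dy":2.7,"dz":0.3,"wx":0,"wy":0,"wz":0},{"gripper":255,"dx":-0.6,"dy":2.7,"dz":0.3,"wx":0,"wy":0,"wz":0},{"gripper":255,"dx":-0.6,"dy":2.7,"dz":0.3,"wx":0,"wy":0,"wz":0},{"gripper":255,"dx":-0.6,"dy":2.7,"dz":0.3,"wx":0,"wy":0,"wz":0},{"gripper":255,"dx":-0.6,"dy":2.7,"dz":0.3,"wx":0,"wy":0,"wz":0},{"gripper":255,"dx":-0.6,"dy":2.7,"dz":0.3,"wx":0,"wy":0,"wz":0},{"gripper":255,"dx":-0.6,"dy":2.7,"dz":0.3,"wx":0,"wy":0,"wz":0},{"gripper":255,"dx":0,"dy":0,"dz":0,"wx":0,"wy":0,"wz":0},{"gripper":255,"dx":0,"dy":0,"dz":0,"wx":0,"wy":0,"wz":0}])

```text
clock: 10.5
tool_pos: [0.5544, 0.0464, 0.2226]
eef_rot: [0.227, -0.037, 0.973, 0.011]
contact_force: [0.7, -0.6, -1.9]
width: 0.0142
gripper_force: 59.3
```

```bash
cat > near.py <<'E'
from h import *
import sys
np.set_printoptions(precision=4,suppress=True)
p,r,s=now(); print(p,s['joint_pos'],s['contact_force'],s['width'])
g=np.load('grasp.npz'); r0=R.from_quat(g['q']); up=r0.inv().apply([0,0,1]); print('dowel axis',r.apply(up))
img,d=save('wrist',sys.argv[1])
for n in ['bush','dowel_mid']: print(n,[(np.round(q['centre'],4),round(q['score'],2)) for q in manip.spot_point('wrist',n)[:2]])
i=manip.camera_info('wrist');M=np.array(i['mount'])
v,u=np.nonzero(d>0); z=d[v,u]
P=np.c_[(u-i['cx'])/i['fx']*z,-(v-i['cy'])/i['fy']*z,-z]; T=P@M[:3,:3].T+M[:3,3]; W=r.apply(T)+p
m=(np.hypot(W[:,0]-.664,W[:,1]-.0645)<.06)&(abs(W[:,2]-.075)<.006)
print('block',m.sum(),W[m][:,2].mean() if m.sum() else 0,cv2.minAreaRect(W[m][:,:2].astype(np.float32)*1000) if m.sum()>5 else '')
# the held dowel: points close to expected axis in tool frame
c=np.array([0,0,.003]); t=T-c; a=t@up; rad=np.linalg.norm(t-np.outer(a,up),axis=1)
for lo,hi in ((-.065,-.045),(-.045,-.025)):
    m=(rad<.016)&(a>lo)&(a<hi)
    if m.sum()>5:
        k=T[m]; f=least_squares(lambda x:np.linalg.norm((k-[x[0],x[1],0])-np.outer((k-[x[0],x[1],0])@up,up),axis=1)-.008,[0,0],loss='soft_l1',f_scale=.001)
        print('dowel slice',m.sum(),lo,'axis offset tool x,y at z=0:',f.x)
Rt=R.from_euler('z',.542)*r0
f=np.array([np.cos(.117),np.sin(.117),0]); b=np.array([.664,.0645,0])
for dd,h in ((.12,.095),(0,.095),(0,.083),(0,.048)): print(dd,h,delta(b-f*dd+[0,0,.0744+h],Rt))
E
python3 near.py w4.png
```

```text
[0.5544 0.0464 0.2226] [-0.0229  0.1358  1.94    0.0845  0.6105 -1.7286] [ 0.6594 -0.5974 -1.8819] 0.014218177565964479
dowel axis [ 0.0075 -0.0015  1.    ]
bush [(array([0.668 , 0.0685, 0.0745]), 0.7), (array([ 0.5151, -0.1576,  0.0521]), 0.36)]
dowel_mid [(array([0.5551, 0.0457, 0.191 ]), 0.65), (array([ 0.7375, -0.1129, -0.0048]), 0.6)]
block 1860 0.07414298915202709 ((663.867431640625, 65.53970336914062), (68.02421569824219, 65.13658905029297), 6.629644870758057)
dowel slice 714 -0.065 axis offset tool x,y at z=0: [-0.0005  0.0009]
dowel slice 924 -0.045 axis offset tool x,y at z=0: [-0.0005  0.0008]
0.12 0.095 (array([3.2708, 0.699 , 4.4324]), array([-0.0178, -0.0056, -0.0402]))
0 0.095 (array([-7.465 ,  1.2237,  9.7679]), array([-0.0178, -0.0056, -0.0402]))
0 0.083 (array([-6.9311,  1.2186, 10.8426]), array([-0.0178, -0.0056, -0.0402]))
0 0.048 (array([-5.3741,  1.2038, 13.9771]), array([-0.0178, -0.0056, -0.0402]))
```

View pics/w4.png

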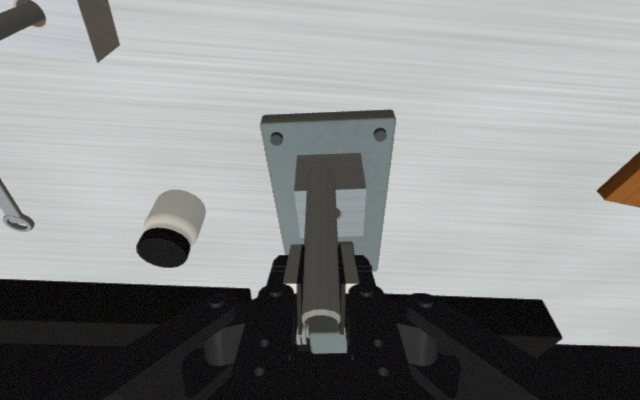

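The wrist view shows the dowel held at px (322,160–330) and the bush hole beside it at (337,213). Bush centre by depth is (0.664, 0.065), yaw 0.116. Lowering, then moving in under the lever.

Request:
jog_arm(targets=[{"gripper":255,"dx":1.1,"dy":0.23,"dz":1.5,"wx":-0.018,"wy":-0.006,"wz":-0.04},{"gripper":255,"dx":1.1,"dy":0.23,"dz":1.5,"wx":0,"wy":0,"wz":0},{"gripper":255,"dx":1.1,"dy":0.23,"dz":1.4,"wx":0,"wy":0,"wz":0},{"gripper":255,"dx":-1.8,"dy":0.09,"dz":0.89,"wx":0,"wy":0,"wz":0},{"gripper":255,"dx":-1.8,"dy":0.09,"dz":0.89,"wx":0,"wy":0,"wz":0},{"gripper":255,"dx":-1.8,"dy":0.09,"dz":0.89,"wx":0,"wy":0,"wz":0},{"gripper":255,"dx":-1.8,"dy":0.09,"dz":0.89,"wx":0,"wy":0,"wz":0},{"gripper":255,"dx":-1.8,"dy":0.09,"dz":0.89,"wx":0,"wy":0,"wz":0},{"gripper":255,"dx":-1.7,"dy":0.09,"dz":0.89,"wx":0,"wy":0,"wz":0},{"gripper":255,"dx":0,"dy":0,"dz":0,"wx":0,"wy":0,"wz":0},{"gripper":255,"dx":0,"dy":0,"dz":0,"wx":0,"wy":0,"wz":0}])

```text
clock: 11.57
tool_pos: [0.6644, 0.0684, 0.1712]
eef_rot: [0.232, -0.056, 0.971, 0.015]
contact_force: [-0.4, -0.5, -1.7]
width: 0.0146
gripper_force: 59.3
```

```bash
python3 near.py w5.png
```

```text
[0.6644 0.0684 0.1712] [ 0.0144  0.344   1.8019  0.0943  0.5307 -1.7414] [-0.4188 -0.5379 -1.6638] 0.014593124149495443
dowel axis [-0.0025 -0.0004  1.    ]
bush [(array([0.668 , 0.0631, 0.0736]), 0.67)]
dowel_mid [(array([0.6639, 0.0682, 0.14  ]), 0.91)]
block 8717 0.07419896363829218 ((663.3063354492188, 65.65855407714844), (66.52915954589844, 65.3336181640625), 6.8966779708862305)
dowel slice 707 -0.065 axis offset tool x,y at z=0: [-0.0005  0.0008]
dowel slice 934 -0.045 axis offset tool x,y at z=0: [-0.0005  0.0008]
0.12 0.095 (array([10.6428, -0.4878, -5.2149]), array([ 0.    ,  0.0004, -0.0009]))
0 0.095 (array([-0.0713, -0.4804,  0.1896]), array([ 0.    ,  0.0004, -0.0009]))
0 0.083 (array([ 0.4692, -0.4835,  1.261 ]), array([ 0.    ,  0.0004, -0.0009]))
0 0.048 (array([ 2.0455, -0.4925,  4.386 ]), array([ 0.    ,  0.0004, -0.0009]))
```

View pics/w5.png

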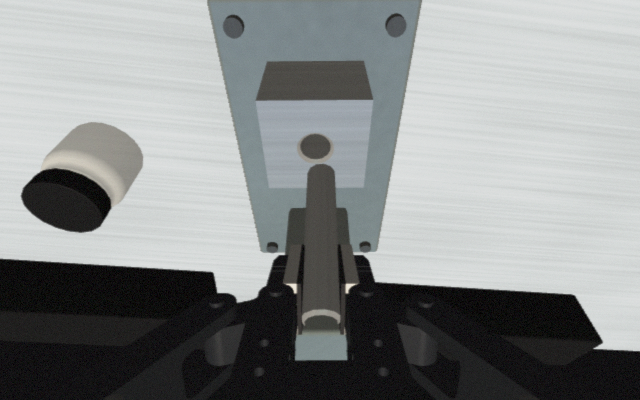

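The bush hole is at px (315,147) and the held dowel's foot at (321,170), so it is a few mm to the side. Computing the exact offset.

```bash
cat > off.py <<'E'
from h import *
import sys
np.set_printoptions(precision=4,suppress=True)
p,r,s=now(); print(p,s['contact_force'])
i=manip.camera_info('wrist');M=np.array(i['mount'])
g=np.load('grasp.npz'); up=R.from_quat(g['q']).inv().apply([0,0,1])
def ray(u,v,z):
    d=r.apply(M[:3,:3]@[(u-i['cx'])/i['fx'],-(v-i['cy'])/i['fy'],-1]); o=r.apply(M[:3,3])+p
    return o+d*(z-o[2])/d[2]
im=cv2.imread('pics/'+sys.argv[1]); 
u0,v0=int(sys.argv[2]),int(sys.argv[3])
gm=cv2.cvtColor(im,cv2.COLOR_BGR2GRAY)[v0-25:v0+25,u0-25:u0+25]
_,b=cv2.threshold(gm,0,255,cv2.THRESH_OTSU|cv2.THRESH_BINARY_INV)
n,l,st,c=cv2.connectedComponentsWithStats(b); k=l[25,25]; print('hole px',c[k]+[u0-25,v0-25],st[k])
u,v=c[k]+[u0-25,v0-25]
h=ray(u,v,.0738); print('hole (dark disk, ~1.5mm below mouth)',h,ray(u,v,.075))
a=r.apply(np.array([-.0005,.0008,0]))+p; ax=r.apply(up); fp=a+ax*(.075-a[2])/ax[2]; print('axis at z.075',fp)
e=h-fp; e[2]=0; print('move world',e,'tool cm',r.inv().apply(e)*100, 'down 1cm in tool',r.inv().apply([0,0,-1]))
E
python3 off.py w5.png 315 147
```

```text
[0.662  0.0691 0.1708] [ 0.3305  0.5048 -1.5318]
hole px [314.9886 146.1046] [ 10  12  31  25 612]
hole (dark disk, ~1.5mm below mouth) [0.6594 0.0663 0.0738] [0.6585 0.0662 0.075 ]
axis at z.075 [0.6624 0.07   0.075 ]
move world [-0.003  -0.0037  0.    ] tool cm [ 0.3022 -0.3342 -0.1534] down 1cm in tool [ 0.4504 -0.0026  0.8928]
```

Request:
jog_arm(targets=[{"gripper":255,"dx":0.2,"dy":-0.2,"dz":0.4,"wx":0,"wy":0,"wz":0},{"gripper":255,"dx":0.2,"dy":-0.2,"dz":0.4,"wx":0,"wy":0,"wz":0},{"gripper":255,"dx":0,"dy":0,"dz":0,"wx":0,"wy":0,"wz":0},{"gripper":255,"dx":0,"dy":0,"dz":0,"wx":0,"wy":0,"wz":0},{"gripper":255,"dx":0,"dy":0,"dz":0,"wx":0,"wy":0,"wz":0},{"gripper":255,"dx":0,"dy":0,"dz":0,"wx":0,"wy":0,"wz":0},{"gripper":255,"dx":0,"dy":0,"dz":0,"wx":0,"wy":0,"wz":0},{"gripper":255,"dx":0,"dy":0,"dz":0,"wx":0,"wy":0,"wz":0}])

```text
clock: 12.38
tool_pos: [0.6643, 0.0663, 0.163]
eef_rot: [0.232, -0.057, 0.971, 0.015]
contact_force: [-0.7, -0.5, -0.7]
width: 0.0143
gripper_force: 59.3
```

```bash
python3 near.py w6.png; python3 off.py w6.png 320 158
```

```text
[0.6643 0.0663 0.163 ] [ 0.0095  0.3543  1.8126  0.1048  0.5093 -1.7581] [-0.7299 -0.5078 -0.7233] 0.0142661522157799
dowel axis [-0.0034 -0.0005  1.    ]
bush [(array([0.6651, 0.0676, 0.0767]), 0.57)]
dowel_mid [(array([0.6664, 0.0678, 0.1315]), 0.82)]
block 8855 0.0741818909688691 ((663.3367309570312, 65.68704223632812), (66.59080505371094, 65.24661254882812), 6.962093353271484)
dowel slice 704 -0.065 axis offset tool x,y at z=0: [-0.0005  0.0009]
dowel slice 929 -0.045 axis offset tool x,y at z=0: [-0.0005  0.0007]
0.12 0.095 (array([10.4495, -0.1641, -6.0387]), array([0.0004, 0.0034, 0.0005]))
0 0.095 (array([-0.2488, -0.174 , -0.6029]), array([0.0004, 0.0034, 0.0005]))
0 0.083 (array([ 0.2948, -0.1768,  0.4669]), array([0.0004, 0.0034, 0.0005]))
0 0.048 (array([ 1.8802, -0.1848,  3.5872]), array([0.0004, 0.0034, 0.0005]))
[0.6643 0.0663 0.1629] [ 0.0164  0.3416 -1.7029]
hole px [319.307  162.4648] [   8    9   32   41 1065]
hole (dark disk, ~1.5mm below mouth) [0.6682 0.0669 0.0738] [0.6673 0.0668 0.075 ]
axis at z.075 [0.6649 0.0672 0.075 ]
move world [ 0.0033 -0.0003  0.    ] tool cm [-0.2876 -0.0703  0.146 ] down 1cm in tool [ 0.453  -0.0023  0.8915]
```

View pics/w6.png

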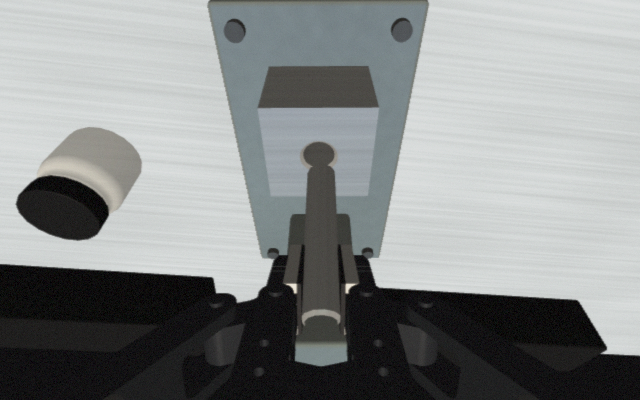

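The hole (px 319,154) now lies straight ahead of the dowel's foot, leaving about 2 mm to correct toward the front and 1 mm to the right. Correcting and inserting slowly.

Request:
jog_arm(targets=[{"gripper":255,"dx":0.18,"dy":-0.1,"dz":-0.09,"wx":0,"wy":0,"wz":0},{"gripper":255,"dx":0,"dy":0,"dz":0,"wx":0,"wy":0,"wz":0},{"gripper":255,"dx":0.18,"dy":0,"dz":0.36,"wx":0,"wy":0,"wz":0},{"gripper":255,"dx":0.18,"dy":0,"dz":0.36,"wx":0,"wy":0,"wz":0},{"gripper":255,"dx":0.18,"dy":0,"dz":0.36,"wx":0,"wy":0,"wz":0},{"gripper":255,"dx":0.09,"dy":0,"dz":0.18,"wx":0,"wy":0,"wz":0},{"gripper":255,"dx":0.09,"dy":0,"dz":0.18,"wx":0,"wy":0,"wz":0},{"gripper":255,"dx":0,"dy":0,"dz":0,"wx":0,"wy":0,"wz":0},{"gripper":255,"dx":0,"dy":0,"dz":0,"wx":0,"wy":0,"wz":0}])

```text
clock: 13.28
tool_pos: [0.6624, 0.065, 0.1463]
eef_rot: [0.232, -0.057, 0.971, 0.015]
contact_force: [1.0, -0.0, -0.6]
width: 0.0145
gripper_force: 59.3
```

Request:
jog_arm(targets=[{"gripper":255,"dx":0.09,"dy":0,"dz":0.18,"wx":0,"wy":0,"wz":0},{"gripper":255,"dx":0.09,"dy":0,"dz":0.18,"wx":0,"wy":0,"wz":0},{"gripper":255,"dx":0.09,"dy":0,"dz":0.18,"wx":0,"wy":0,"wz":0},{"gripper":255,"dx":0.09,"dy":0,"dz":0.18,"wx":0,"wy":0,"wz":0},{"gripper":255,"dx":0,"dy":0,"dz":0,"wx":0,"wy":0,"wz":0},{"gripper":255,"dx":0,"dy":0,"dz":0,"wx":0,"wy":0,"wz":0}])

```text
clock: 13.78
tool_pos: [0.6623, 0.065, 0.1384]
eef_rot: [0.232, -0.057, 0.971, 0.015]
contact_force: [-1.2, 0.5, -1.6]
width: 0.0146
gripper_force: 59.3
```

Request:
jog_arm(targets=[{"gripper":255,"dx":0.14,"dy":0,"dz":0.27,"wx":0,"wy":0,"wz":0},{"gripper":255,"dx":0.14,"dy":0,"dz":0.27,"wx":0,"wy":0,"wz":0},{"gripper":255,"dx":0.14,"dy":0,"dz":0.27,"wx":0,"wy":0,"wz":0},{"gripper":255,"dx":0.14,"dy":0,"dz":0.27,"wx":0,"wy":0,"wz":0},{"gripper":255,"dx":0.14,"dy":0,"dz":0.27,"wx":0,"wy":0,"wz":0},{"gripper":255,"dx":0,"dy":0,"dz":0,"wx":0,"wy":0,"wz":0},{"gripper":255,"dx":0,"dy":0,"dz":0,"wx":0,"wy":0,"wz":0}])

```text
clock: 14.37
tool_pos: [0.6622, 0.065, 0.123]
eef_rot: [0.232, -0.057, 0.971, 0.015]
contact_force: [0.5, 0.1, -0.3]
width: 0.0145
gripper_force: 59.3
```

Request:
jog_arm(targets=[{"gripper":120,"dx":0,"dy":0,"dz":0,"wx":0,"wy":0,"wz":0},{"gripper":120,"dx":0,"dy":0,"dz":0,"wx":0,"wy":0,"wz":0},{"gripper":120,"dx":0,"dy":0,"dz":0,"wx":0,"wy":0,"wz":0},{"gripper":120,"dx":0,"dy":0,"dz":0,"wx":0,"wy":0,"wz":0},{"gripper":120,"dx":0,"dy":0,"dz":0,"wx":0,"wy":0,"wz":0},{"gripper":120,"dx":0.9,"dy":0,"dz":-0.7,"wx":0,"wy":0,"wz":0},{"gripper":120,"dx":1.7,"dy":0,"dz":-1.2,"wx":0,"wy":0,"wz":0},{"gripper":120,"dx":1.7,"dy":0,"dz":-1.2,"wx":0,"wy":0,"wz":0},{"gripper":120,"dx":1.7,"dy":0,"dz":-1.2,"wx":0,"wy":0,"wz":0},{"gripper":120,"dx":1.7,"dy":0,"dz":-1.2,"wx":0,"wy":0,"wz":0},{"gripper":120,"dx":1.7,"dy":0,"dz":-1.2,"wx":0,"wy":0,"wz":0},{"gripper":120,"dx":1.7,"dy":0,"dz":-1.2,"wx":0,"wy":0,"wz":0},{"gripper":120,"dx":1.7,"dy":0,"dz":-1.2,"wx":0,"wy":0,"wz":0},{"gripper":120,"dx":0,"dy":0,"dz":0,"wx":0,"wy":0,"wz":0},{"gripper":120,"dx":0,"dy":0,"dz":0,"wx":0,"wy":0,"wz":0},{"gripper":120,"dx":0,"dy":0,"dz":0,"wx":0,"wy":0,"wz":0}])

```text
clock: 15.7
tool_pos: [0.5089, 0.0466, 0.1474]
eef_rot: [0.233, -0.057, 0.971, 0.015]
contact_force: [0.7, 0.2, 0.1]
width: 0.045
gripper_force: 0.0
```

```bash
cat > look.py <<'E'
from h import *
import sys
np.set_printoptions(precision=4,suppress=True)
p,r,s=now(); print(p,s['joint_pos'],s['contact_force'])
img,d=save('wrist',sys.argv[1])
for n in ['dowel_mid','handle','bush']: print(n,[(np.round(q['centre'],4),round(q['score'],2)) for q in manip.spot_point('wrist',n)[:2]])
i=manip.camera_info('wrist');M=np.array(i['mount'])
v,u=np.nonzero(d>0); z=d[v,u]
P=np.c_[(u-i['cx'])/i['fx']*z,-(v-i['cy'])/i['fy']*z,-z]; W=r.apply(P@M[:3,:3].T+M[:3,3])+p
for lo,hi in ((.08,.10),(.10,.12),(.12,.128),(.128,.15)):
    m=(np.hypot(W[:,0]-.663,W[:,1]-.065)<.02)&(W[:,2]>lo)&(W[:,2]<hi)
    if m.sum()>5: print('dowel',lo,m.sum(),W[m].mean(0),'zmax',W[m][:,2].max(),'y',W[m][:,1].min(),W[m][:,1].max())
E
python3 look.py w7.png
```

```text
[0.5089 0.0466 0.1474] [-0.042   0.1961  2.1427  0.2208  0.3439 -1.9205] [0.667  0.1549 0.0703]
dowel_mid [(array([0.6611, 0.0663, 0.0892]), 0.93), (array([ 0.6626,  0.0609, -0.0037]), 0.29)]
handle []
bush [(array([0.6656, 0.066 , 0.0759]), 0.68)]
dowel 0.08 418 [0.6564 0.0651 0.0903] zmax 0.09999839301097824 y 0.05786849886079666 0.0738072467143785
dowel 0.1 482 [0.6564 0.0651 0.1103] zmax 0.11998820655176329 y 0.057963804318560165 0.07383496527461123
dowel 0.12 139 [0.6562 0.0651 0.1228] zmax 0.12599501524291987 y 0.058210336158907486 0.07356722431982235
```

View pics/w7.png

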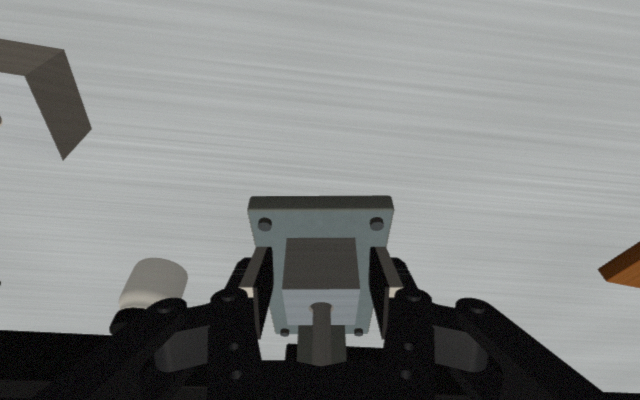

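The dowel stands upright in the bush (axis ≈ (0.6635,0.0655), block at px (321,290), dowel front face at (321,330)). Now I'll rise in front of the press and re-orient for the handle.

Run:
```python
from h import *
np.set_printoptions(precision=4,suppress=True)
p,r,s=now(); Rt=pose(.117,0,np.pi/2); P1=np.array([.50,.047,.45])
print('unlean',delta(p,pose(.117,0))[1], 'spin',delta(p,Rt,p,pose(.117,0))[1])
print('up',delta(P1,r)[0])
Rd=pose(.117,0,np.pi/2)
print('fwd',delta([.6506,.064,.45],Rd,P1,Rd)[0])
```

```text
unlean [0.0023 0.4707 0.0003] spin [0.     0.     1.5708]
up [-12.9378   0.1961 -27.4428]
fwd [-0.0696 15.1555  0.    ]
```

Request:
jog_arm(targets=[{"gripper":60,"dx":-1.6,"dy":0,"dz":-3.4,"wx":0,"wy":0,"wz":0},{"gripper":60,"dx":-1.6,"dy":0,"dz":-3.4,"wx":0,"wy":0,"wz":0},{"gripper":60,"dx":-1.6,"dy":0,"dz":-3.4,"wx":0,"wy":0,"wz":0},{"gripper":60,"dx":-1.6,"dy":0,"dz":-3.4,"wx":0,"wy":0,"wz":0},{"gripper":60,"dx":-1.6,"dy":0,"dz":-3.4,"wx":0,"wy":0,"wz":0},{"gripper":60,"dx":-1.6,"dy":0,"dz":-3.4,"wx":0,"wy":0,"wz":0},{"gripper":60,"dx":-1.6,"dy":0,"dz":-3.4,"wx":0,"wy":0,"wz":0},{"gripper":60,"dx":-1.6,"dy":0,"dz":-3.4,"wx":0,"wy":0,"wz":0},{"gripper":60,"dx":0,"dy":0,"dz":0,"wx":0,"wy":0.094,"wz":0},{"gripper":60,"dx":0,"dy":0,"dz":0,"wx":0,"wy":0.094,"wz":0},{"gripper":60,"dx":0,"dy":0,"dz":0,"wx":0,"wy":0.094,"wz":0},{"gripper":60,"dx":0,"dy":0,"dz":0,"wx":0,"wy":0.094,"wz":0},{"gripper":60,"dx":0,"dy":0,"dz":0,"wx":0,"wy":0.094,"wz":0},{"gripper":60,"dx":0,"dy":0,"dz":0,"wx":0,"wy":0,"wz":0}])

```text
clock: 17.07
tool_pos: [0.5029, 0.0452, 0.4451]
eef_rot: [-0.002, -0.059, 0.998, 0.001]
contact_force: [0.4, -0.0, 0.1]
width: 0.0652
gripper_force: 0.0
```

Request:
jog_arm(targets=[{"gripper":60,"dx":0,"dy":0,"dz":0,"wx":0,"wy":0,"wz":0.112},{"gripper":60,"dx":0,"dy":0,"dz":0,"wx":0,"wy":0,"wz":0.112},{"gripper":60,"dx":0,"dy":0,"dz":0,"wx":0,"wy":0,"wz":0.112},{"gripper":60,"dx":0,"dy":0,"dz":0,"wx":0,"wy":0,"wz":0.112},{"gripper":60,"dx":0,"dy":0,"dz":0,"wx":0,"wy":0,"wz":0.112},{"gripper":60,"dx":0,"dy":0,"dz":0,"wx":0,"wy":0,"wz":0.112},{"gripper":60,"dx":0,"dy":0,"dz":0,"wx":0,"wy":0,"wz":0.112},{"gripper":60,"dx":0,"dy":0,"dz":0,"wx":0,"wy":0,"wz":0.112},{"gripper":60,"dx":0,"dy":0,"dz":0,"wx":0,"wy":0,"wz":0.112},{"gripper":60,"dx":0,"dy":0,"dz":0,"wx":0,"wy":0,"wz":0.112},{"gripper":60,"dx":0,"dy":0,"dz":0,"wx":0,"wy":0,"wz":0.112},{"gripper":60,"dx":0,"dy":0,"dz":0,"wx":0,"wy":0,"wz":0.112},{"gripper":60,"dx":0,"dy":0,"dz":0,"wx":0,"wy":0,"wz":0.112},{"gripper":60,"dx":0,"dy":0,"dz":0,"wx":0,"wy":0,"wz":0.112},{"gripper":60,"dx":0,"dy":0,"dz":0,"wx":0,"wy":0,"wz":0},{"gripper":60,"dx":0,"dy":0,"dz":0,"wx":0,"wy":0,"wz":0}])

```text
clock: 18.4
tool_pos: [0.4989, 0.045, 0.447]
eef_rot: [-0.0, 0.662, 0.749, 0.001]
contact_force: [-0.0, -0.5, -0.4]
width: 0.0654
gripper_force: 0.0
```

```bash
cat > hand.py <<'E'
from h import *
import sys
np.set_printoptions(precision=4,suppress=True)
p,r,s=now(); print(p,s['joint_pos'],s['contact_force'],s['width'])
img,d=save('wrist',sys.argv[1])
for n in ['handle']: print(n,[(np.round(q['centre'],4),round(q['score'],2)) for q in manip.spot_point('wrist',n)[:2]])
i=manip.camera_info('wrist');M=np.array(i['mount'])
v,u=np.nonzero(d>0); z=d[v,u]
P=np.c_[(u-i['cx'])/i['fx']*z,-(v-i['cy'])/i['fy']*z,-z]; W=r.apply(P@M[:3,:3].T+M[:3,3])+p
m=(np.hypot(W[:,0]-.65,W[:,1]-.064)<.045)&(W[:,2]>.325)&(W[:,2]<.37)
if m.sum()>5: print('handle',m.sum(),W[m].mean(0),W[m].min(0),W[m].max(0))
Rd=pose(.117,0,np.pi/2)
for z in (.45,.348): print(delta([.6506,.064,z],Rd))
E
python3 hand.py w8.png
```

```text
[0.4989 0.045  0.447 ] [ 0.004   0.1082  1.2963  0.0025  1.7361 -0.1192] [-0.0001 -0.5325 -0.3819] 0.06541026270542602
handle [(array([0.6536, 0.0634, 0.3459]), 0.73)]
handle 4698 [0.647  0.0662 0.3535] [0.6353 0.019  0.3397] [0.6658 0.1089 0.3596]
(array([ 0.0233, 15.2761, -0.2845]), array([ 0.0008, -0.0023,  0.0061]))
(array([-0.0002, 15.2683,  9.9155]), array([ 0.0008, -0.0023,  0.0061]))
```

Request:
jog_arm(targets=[{"gripper":60,"dx":0,"dy":3.05,"dz":0,"wx":0,"wy":0,"wz":0},{"gripper":60,"dx":0,"dy":3.05,"dz":0,"wx":0,"wy":0,"wz":0},{"gripper":60,"dx":0,"dy":3.05,"dz":0,"wx":0,"wy":0,"wz":0},{"gripper":60,"dx":0,"dy":3.05,"dz":0,"wx":0,"wy":0,"wz":0},{"gripper":60,"dx":0,"dy":3.05,"dz":0,"wx":0,"wy":0,"wz":0},{"gripper":60,"dx":0,"dy":0,"dz":0,"wx":0,"wy":0,"wz":0},{"gripper":60,"dx":0,"dy":0,"dz":2.0,"wx":0,"wy":0,"wz":0},{"gripper":60,"dx":0,"dy":0,"dz":2.0,"wx":0,"wy":0,"wz":0},{"gripper":60,"dx":0,"dy":0,"dz":2.0,"wx":0,"wy":0,"wz":0},{"gripper":60,"dx":0,"dy":0,"dz":0,"wx":0,"wy":0,"wz":0},{"gripper":60,"dx":0,"dy":0,"dz":0,"wx":0,"wy":0,"wz":0}])

```text
clock: 19.42
tool_pos: [0.6497, 0.0634, 0.386]
eef_rot: [-0.002, 0.663, 0.749, -0.0]
contact_force: [-0.4, -0.7, 0.3]
width: 0.0655
gripper_force: 0.0
```

```bash
python3 hand.py w9.png
```

```text
[0.6497 0.0634 0.386 ] [ 0.0314  0.3578  1.1025  0.0023  1.6847 -0.0899] [-0.3687 -0.7464  0.3034] 0.06546986961549228
handle [(array([0.6543, 0.0645, 0.345 ]), 0.97)]
handle 6750 [0.6515 0.0677 0.3552] [0.617  0.019  0.3451] [0.6831 0.109  0.3699]
(array([ 0.0682, -0.0127, -6.143 ]), array([ 0.0021, -0.0021,  0.0041]))
(array([ 0.0465, -0.0337,  4.057 ]), array([ 0.0021, -0.0021,  0.0041]))
```

View pics/w9.png

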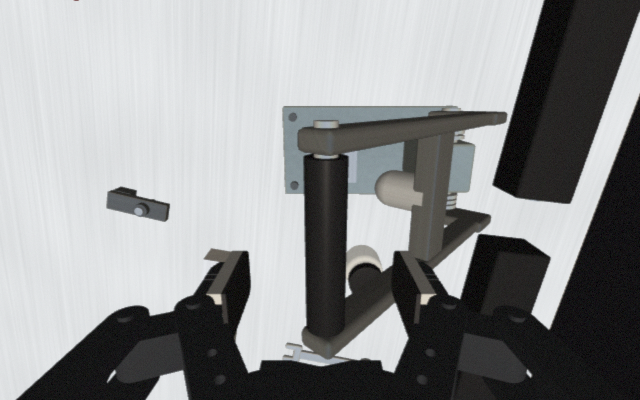

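The handle sleeve runs along px (325,160–335), midway between the pads (235 and 410). Going down and gripping it.

Request:
jog_arm(targets=[{"gripper":60,"dx":0,"dy":0.1,"dz":1.4,"wx":0,"wy":0,"wz":0},{"gripper":60,"dx":0,"dy":0,"dz":1.3,"wx":0,"wy":0,"wz":0},{"gripper":60,"dx":0,"dy":0,"dz":1.3,"wx":0,"wy":0,"wz":0},{"gripper":60,"dx":0,"dy":0,"dz":0,"wx":0,"wy":0,"wz":0},{"gripper":255,"dx":0,"dy":0,"dz":0,"wx":0,"wy":0,"wz":0},{"gripper":255,"dx":0,"dy":0,"dz":0,"wx":0,"wy":0,"wz":0},{"gripper":255,"dx":0,"dy":0,"dz":0,"wx":0,"wy":0,"wz":0},{"gripper":255,"dx":0,"dy":0,"dz":0,"wx":0,"wy":0,"wz":0},{"gripper":255,"dx":0,"dy":0,"dz":0,"wx":0,"wy":0,"wz":0},{"gripper":255,"dx":0,"dy":0,"dz":0,"wx":0,"wy":0,"wz":0},{"gripper":255,"dx":0,"dy":0,"dz":0,"wx":0,"wy":0,"wz":0}])

```text
clock: 20.43
tool_pos: [0.6519, 0.0637, 0.3488]
eef_rot: [0.0, 0.663, 0.748, 0.002]
contact_force: [-2.2, -0.7, 6.6]
width: 0.0203
gripper_force: 58.5
```

```bash
cat > arc.py <<'E'
from h import *
np.set_printoptions(precision=3,suppress=True)
p,r,s=now(); print(p,s['contact_force'],s['width'],s['gripper_force'],s['joint_pos'])
f=r.apply([0,1,0]); print('tool y',f,'tool z',r.apply([0,0,1]))
a=np.deg2rad(57)-np.array([0,.1,.2,.3,.4,.5,.6,.69,.75,.8,.85,.88])
x=.263*np.cos(a);z=.263*np.sin(a)
print('dy fwd cm',np.diff(-x)*100,'dz down cm',np.diff(-z)*100)
h=np.array([.6635,.0655])+.13*np.array([np.cos(.117),np.sin(.117)]); print('hinge',h)
d=h-p[:2]; fx=np.array([np.cos(.117),np.sin(.117)]); X=d@fx;Z=p[2]-.003-.125; print('handle est radius',np.hypot(X,Z),'lever',np.deg2rad(57)-np.arctan2(Z,X))
E
python3 arc.py
```

```text
[0.652 0.064 0.349] [-2.17  -0.722  6.613] 0.020310502746499356 58.479459285736084 [ 0.032  0.369  1.173  0.002  1.597 -0.089]
tool y [0.993 0.12  0.002] tool z [ 0.002  0.002 -1.   ]
dy fwd cm [-2.13  -1.966 -1.782 -1.58  -1.363 -1.131 -0.811 -0.428 -0.287 -0.222
 -0.102] dz down cm [1.54  1.745 1.933 2.101 2.248 2.373 2.223 1.519 1.283 1.296 0.782]
hinge [0.793 0.081]
handle est radius 0.2623644734867671 lever -0.00508463182649499
```

Request:
jog_arm(targets=[{"gripper":255,"dx":0,"dy":-1.06,"dz":0.77,"wx":0,"wy":0,"wz":0},{"gripper":255,"dx":0,"dy":-1.06,"dz":0.77,"wx":0,"wy":0,"wz":0},{"gripper":255,"dx":0,"dy":-0.98,"dz":0.87,"wx":0,"wy":0,"wz":0},{"gripper":255,"dx":0,"dy":-0.98,"dz":0.87,"wx":0,"wy":0,"wz":0},{"gripper":255,"dx":0,"dy":-0.89,"dz":0.97,"wx":0,"wy":0,"wz":0},{"gripper":255,"dx":0,"dy":-0.89,"dz":0.97,"wx":0,"wy":0,"wz":0},{"gripper":255,"dx":0,"dy":-0.79,"dz":1.05,"wx":0,"wy":0,"wz":0},{"gripper":255,"dx":0,"dy":-0.79,"dz":1.05,"wx":0,"wy":0,"wz":0},{"gripper":255,"dx":0,"dy":0,"dz":0,"wx":0,"wy":0,"wz":0},{"gripper":255,"dx":0,"dy":0,"dz":0,"wx":0,"wy":0,"wz":0}])

```text
clock: 21.27
tool_pos: [0.5765, 0.0544, 0.275]
eef_rot: [-0.001, 0.663, 0.748, 0.0]
contact_force: [-5.6, -0.7, 10.3]
width: 0.0202
gripper_force: 60.3
```

```bash
python3 arc.py
```

```text
[0.577 0.054 0.275] [-5.605 -0.715 10.326] 0.020173115937178306 60.32034516334534 [ 0.02   0.298  1.464  0.001  1.382 -0.1  ]
tool y [ 0.993  0.12  -0.001] tool z [-0.001  0.001 -1.   ]
dy fwd cm [-2.13  -1.966 -1.782 -1.58  -1.363 -1.131 -0.811 -0.428 -0.287 -0.222
 -0.102] dz down cm [1.54  1.745 1.933 2.101 2.248 2.373 2.223 1.519 1.283 1.296 0.782]
hinge [0.793 0.081]
handle est radius 0.26265067582309043 lever 0.4007880988102205
```

Tracking the arc well. Continuing to 0.8.

Request:
jog_arm(targets=[{"gripper":255,"dx":0,"dy":-0.68,"dz":1.12,"wx":0,"wy":0,"wz":0},{"gripper":255,"dx":0,"dy":-0.68,"dz":1.12,"wx":0,"wy":0,"wz":0},{"gripper":255,"dx":0,"dy":-0.57,"dz":1.19,"wx":0,"wy":0,"wz":0},{"gripper":255,"dx":0,"dy":-0.57,"dz":1.19,"wx":0,"wy":0,"wz":0},{"gripper":255,"dx":0,"dy":-0.4,"dz":1.11,"wx":0,"wy":0,"wz":0},{"gripper":255,"dx":0,"dy":-0.4,"dz":1.11,"wx":0,"wy":0,"wz":0},{"gripper":255,"dx":0,"dy":-0.21,"dz":0.76,"wx":0,"wy":0,"wz":0},{"gripper":255,"dx":0,"dy":-0.21,"dz":0.76,"wx":0,"wy":0,"wz":0},{"gripper":255,"dx":0,"dy":-0.14,"dz":0.64,"wx":0,"wy":0,"wz":0},{"gripper":255,"dx":0,"dy":-0.14,"dz":0.64,"wx":0,"wy":0,"wz":0},{"gripper":255,"dx":0,"dy":0,"dz":0,"wx":0,"wy":0,"wz":0},{"gripper":255,"dx":0,"dy":0,"dz":0,"wx":0,"wy":0,"wz":0}])

```text
clock: 22.27
tool_pos: [0.5363, 0.0495, 0.1782]
eef_rot: [-0.002, 0.663, 0.748, -0.001]
contact_force: [-7.4, -3.1, 9.3]
width: 0.0205
gripper_force: 60.5
```

```bash
python3 arc.py | grep -v dy
```

```text
[0.536 0.05  0.178] [-7.373 -3.053  9.349] 0.02053551053684475 60.53930461406708 [ 0.013  0.328  1.684  0.001  1.133 -0.108]
tool y [ 0.993  0.12  -0.004] tool z [-0.004  0.001 -1.   ]
 -0.102] dz down cm [1.54  1.745 1.933 2.101 2.248 2.373 2.223 1.519 1.283 1.296 0.782]
hinge [0.793 0.081]
handle est radius 0.2630538102154884 lever 0.8026553037187666
```

Request:
jog_arm(targets=[{"gripper":255,"dx":0,"dy":-0.06,"dz":0.4,"wx":0,"wy":0,"wz":0},{"gripper":255,"dx":0,"dy":-0.06,"dz":0.4,"wx":0,"wy":0,"wz":0},{"gripper":255,"dx":0,"dy":-0.05,"dz":0.3,"wx":0,"wy":0,"wz":0},{"gripper":255,"dx":0,"dy":0,"dz":0.2,"wx":0,"wy":0,"wz":0},{"gripper":255,"dx":0,"dy":0,"dz":0,"wx":0,"wy":0,"wz":0},{"gripper":255,"dx":0,"dy":0,"dz":0,"wx":0,"wy":0,"wz":0},{"gripper":255,"dx":0,"dy":0,"dz":0,"wx":0,"wy":0,"wz":0}])

```text
clock: 22.85
tool_pos: [0.5343, 0.0493, 0.1664]
eef_rot: [-0.002, 0.663, 0.749, -0.001]
contact_force: [-9.8, -2.9, 18.3]
width: 0.0205
gripper_force: 61.5
```

```bash
python3 arc.py | grep -v dy
```

```text
[0.534 0.049 0.166] [-9.822 -2.921 18.28 ] 0.020480521242960688 61.52373969554901 [ 0.013  0.338  1.704  0.001  1.103 -0.108]
tool y [ 0.993  0.121 -0.004] tool z [-0.004  0.001 -1.   ]
 -0.102] dz down cm [1.54  1.745 1.933 2.101 2.248 2.373 2.223 1.519 1.283 1.296 0.782]
hinge [0.793 0.081]
handle est radius 0.263028532406269 lever 0.8483820788912895
```

Request:
jog_arm(targets=[{"gripper":255,"dx":0,"dy":0,"dz":0.15,"wx":0,"wy":0,"wz":0},{"gripper":255,"dx":0,"dy":0,"dz":0.15,"wx":0,"wy":0,"wz":0},{"gripper":255,"dx":0,"dy":0,"dz":0,"wx":0,"wy":0,"wz":0},{"gripper":255,"dx":0,"dy":0,"dz":0,"wx":0,"wy":0,"wz":0}])

```text
clock: 23.18
tool_pos: [0.5342, 0.0493, 0.1654]
eef_rot: [-0.001, 0.663, 0.749, -0.001]
contact_force: [-14.5, -3.5, 32.4]
width: 0.0202
gripper_force: 62.9
```

Force rose sharply at lever ≈0.85, so it is at the stop. Returning slowly along the arc.

Request:
jog_arm(targets=[{"gripper":255,"dx":0,"dy":0,"dz":-0.25,"wx":0,"wy":0,"wz":0},{"gripper":255,"dx":0,"dy":0.09,"dz":-0.65,"wx":0,"wy":0,"wz":0},{"gripper":255,"dx":0,"dy":0.12,"dz":-0.65,"wx":0,"wy":0,"wz":0},{"gripper":255,"dx":0,"dy":0.14,"dz":-0.64,"wx":0,"wy":0,"wz":0},{"gripper":255,"dx":0,"dy":0.14,"dz":-0.64,"wx":0,"wy":0,"wz":0},{"gripper":255,"dx":0,"dy":0.21,"dz":-0.76,"wx":0,"wy":0,"wz":0},{"gripper":255,"dx":0,"dy":0.21,"dz":-0.76,"wx":0,"wy":0,"wz":0},{"gripper":255,"dx":0,"dy":0.4,"dz":-1.11,"wx":0,"wy":0,"wz":0},{"gripper":255,"dx":0,"dy":0.4,"dz":-1.11,"wx":0,"wy":0,"wz":0},{"gripper":255,"dx":0,"dy":0.57,"dz":-1.19,"wx":0,"wy":0,"wz":0},{"gripper":255,"dx":0,"dy":0.57,"dz":-1.19,"wx":0,"wy":0,"wz":0},{"gripper":255,"dx":0,"dy":0.68,"dz":-1.12,"wx":0,"wy":0,"wz":0},{"gripper":255,"dx":0,"dy":0.68,"dz":-1.12,"wx":0,"wy":0,"wz":0},{"gripper":255,"dx":0,"dy":0,"dz":0,"wx":0,"wy":0,"wz":0},{"gripper":255,"dx":0,"dy":0,"dz":0,"wx":0,"wy":0,"wz":0}])

```text
clock: 24.43
tool_pos: [0.5775, 0.0546, 0.2763]
eef_rot: [-0.001, 0.663, 0.748, 0.0]
contact_force: [-7.1, -2.7, 12.0]
width: 0.0201
gripper_force: 60.7
```

```bash
python3 arc.py | grep -v dy
python3 - <<'E'
from h import *
np.set_printoptions(precision=4,suppress=True)
for c in ('scene','top'):
    p,d=save(c,f'{c}9.png'); print(c,[(np.round(q['centre'],4),round(q['score'],2)) for q in manip.spot_point(c,'dowel_mid')[:2]])
    W=world(c,d,np.ones_like(d,bool)); m=(np.hypot(W[:,0]-.6635,W[:,1]-.0655)<.014)&(W[:,2]<.15); print(np.sort(W[m][:,2])[-8:] if m.sum() else 0)
E
```

```text
[0.577 0.055 0.276] [-7.093 -2.693 11.982] 0.020080851725287348 60.71736931800842 [ 0.021  0.298  1.46   0.001  1.384 -0.1  ]
tool y [ 0.993  0.12  -0.   ] tool z [-0.     0.001 -1.   ]
 -0.102] dz down cm [1.54  1.745 1.933 2.101 2.248 2.373 2.223 1.519 1.283 1.296 0.782]
hinge [0.793 0.081]
handle est radius 0.2625869004688137 lever 0.39473836984319854
scene [(array([0.6662, 0.0608, 0.071 ]), 0.57)]
[0.1072 0.1075 0.1077 0.1102 0.1118 0.1141 0.1144 0.1169]
top []
0
```

The dowel top is now at about 0.115, so it is driven in (40 mm standing out). Finishing the raise.

Request:
jog_arm(targets=[{"gripper":255,"dx":0,"dy":0.79,"dz":-1.05,"wx":0,"wy":0,"wz":0},{"gripper":255,"dx":0,"dy":0.79,"dz":-1.05,"wx":0,"wy":0,"wz":0},{"gripper":255,"dx":0,"dy":0.89,"dz":-0.97,"wx":0,"wy":0,"wz":0},{"gripper":255,"dx":0,"dy":0.89,"dz":-0.97,"wx":0,"wy":0,"wz":0},{"gripper":255,"dx":0,"dy":0.98,"dz":-0.87,"wx":0,"wy":0,"wz":0},{"gripper":255,"dx":0,"dy":0.98,"dz":-0.87,"wx":0,"wy":0,"wz":0},{"gripper":255,"dx":0,"dy":0.7,"dz":-0.5,"wx":0,"wy":0,"wz":0},{"gripper":255,"dx":0,"dy":0.7,"dz":-0.5,"wx":0,"wy":0,"wz":0},{"gripper":255,"dx":0,"dy":0.53,"dz":-0.4,"wx":0,"wy":0,"wz":0},{"gripper":255,"dx":0,"dy":0,"dz":0,"wx":0,"wy":0,"wz":0},{"gripper":255,"dx":0,"dy":0,"dz":0,"wx":0,"wy":0,"wz":0},{"gripper":255,"dx":0,"dy":0,"dz":0,"wx":0,"wy":0,"wz":0}])

```text
clock: 25.63
tool_pos: [0.6511, 0.0636, 0.3482]
eef_rot: [0.001, 0.663, 0.748, 0.002]
contact_force: [-2.8, -0.2, 10.0]
width: 0.02
gripper_force: 60.5
```

```bash
python3 arc.py | grep -v dy
```

```text
[0.651 0.064 0.348] [-2.798 -0.172 10.008] 0.01997332311663948 60.494075417518616 [ 0.032  0.367  1.177  0.002  1.593 -0.089]
tool y [0.993 0.12  0.004] tool z [ 0.004  0.002 -1.   ]
 -0.102] dz down cm [1.54  1.745 1.933 2.101 2.248 2.373 2.223 1.519 1.283 1.296 0.782]
hinge [0.793 0.081]
handle est radius 0.26229482978137153 lever -0.001358300794546241
```

Lever fully up. Opening and backing straight up.

Request:
jog_arm(targets=[{"gripper":60,"dx":0,"dy":0,"dz":0,"wx":0,"wy":0,"wz":0},{"gripper":60,"dx":0,"dy":0,"dz":0,"wx":0,"wy":0,"wz":0},{"gripper":60,"dx":0,"dy":0,"dz":0,"wx":0,"wy":0,"wz":0},{"gripper":60,"dx":0,"dy":0,"dz":0,"wx":0,"wy":0,"wz":0},{"gripper":60,"dx":0,"dy":0,"dz":0,"wx":0,"wy":0,"wz":0},{"gripper":60,"dx":0,"dy":0,"dz":-2,"wx":0,"wy":0,"wz":0},{"gripper":60,"dx":0,"dy":0,"dz":-2,"wx":0,"wy":0,"wz":0},{"gripper":60,"dx":0,"dy":0,"dz":-3,"wx":0,"wy":0,"wz":0},{"gripper":60,"dx":0,"dy":0,"dz":-3,"wx":0,"wy":0,"wz":0},{"gripper":60,"dx":0,"dy":-3,"dz":0,"wx":0,"wy":0,"wz":0},{"gripper":60,"dx":0,"dy":-4,"dz":0,"wx":0,"wy":0,"wz":0},{"gripper":60,"dx":0,"dy":-4,"dz":0,"wx":0,"wy":0,"wz":0},{"gripper":60,"dx":0,"dy":-4,"dz":0,"wx":0,"wy":0,"wz":0},{"gripper":60,"dx":0,"dy":0,"dz":0,"wx":0,"wy":0,"wz":0},{"gripper":60,"dx":0,"dy":0,"dz":0,"wx":0,"wy":0,"wz":0},{"gripper":60,"dx":0,"dy":0,"dz":0,"wx":0,"wy":0,"wz":0}])

```text
clock: 26.97
tool_pos: [0.5016, 0.0453, 0.4457]
eef_rot: [-0.0, 0.663, 0.748, 0.001]
contact_force: [-0.6, 0.4, -0.5]
width: 0.0653
gripper_force: 0.0
```

Run:
```python
from h import *
np.set_printoptions(precision=4,suppress=True)
p,r,s=now(); print(p,s['contact_force'])
for c in ('scene','top'):
    p,d=save(c,f'{c}10.png')
    for n in ('dowel_mid','handle','thin_pin_mid','headed_pin_mid'): print(c,n,[(np.round(q['centre'],4),round(q['score'],2)) for q in manip.spot_point(c,n)[:2]])
```

```text
[0.5016 0.0453 0.4457] [-0.6001  0.4374 -0.4753]
scene dowel_mid []
scene handle [(array([0.6495, 0.0622, 0.3448]), 0.59), (array([0.66  , 0.0672, 0.0824]), 0.32)]
scene thin_pin_mid [(array([ 0.5162, -0.1593,  0.0534]), 0.6)]
scene headed_pin_mid [(array([ 0.5013, -0.3009,  0.0561]), 0.42), (array([ 0.6248,  0.4391, -0.0008]), 0.39)]
top dowel_mid []
top handle [(array([0.6516, 0.0643, 0.3492]), 0.78)]
top thin_pin_mid [(array([ 0.5155, -0.1632,  0.0516]), 0.38)]
top headed_pin_mid [(array([ 0.5087, -0.3004,  0.0557]), 0.58)]
```

View pics/scene10.png

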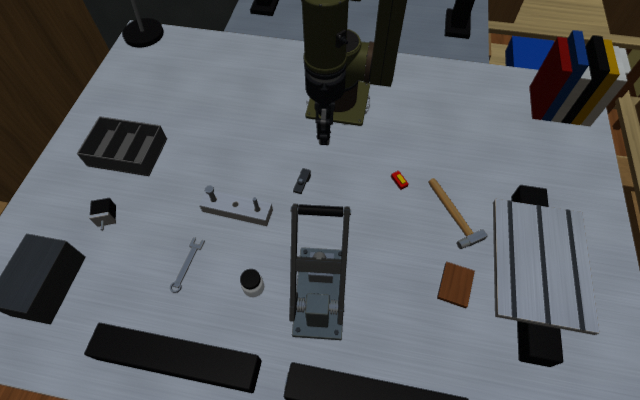

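The lever is up (handle at px 320,210) and the dowel's hole in the stand is empty (236,204). The other two pins are still in place and the arm is clear. Handing in.

```bash
python3 -c "
from workcell import manip
print(manip.close_job())"
```

```text
the job is handed in; nothing more can be done
None
```

The job is handed in: the thick dowel was placed in the guide bush and driven in by pulling the lever to its stop, the lever was brought back up under control and released, and the other pins and bystanders look undisturbed; no pass/fail verdict came back.

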